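Weigh out wrapped chocolates and fill the serving caddy

TASK

Stand the blue caddy fully home in the tapered filling seat of the weighing machine and load every wrapped orange chocolate lying on the counter into its weighing pan. Then, with the caddy still seated there, swing the red lever right over so the pan tips its chocolates into the caddy bowl, swing the pan back level against its stop, and set the filled caddy fully home and upright in the tapered seat of the wooden pick-up stand, with every chocolate in it (put in any that missed). Leave the other goods on the counter where they are.

Things in the scene. Friction and masses are not known exactly. Their poses are not given: they have to be found in the camera images.
- caddy_grip (a point): Grip point on the post of the blue serving caddy (about 0.4 kg, round, 219 mm tall, z up its axis): tapered foot, bowl, and a central brass post 14 mm in diameter rising from the bowl floor to a 24 mm wide, 8 mm thick knob at the very top. This point is on the axis, 197 mm above the underside, 14 mm below the knob. Held here it hangs level.
- caddy_foot (a point): Centre of the caddy's underside; z up its axis. Solid tapered foot 72 mm in diameter at the underside, 96 mm at 40 mm up. Bowl above it: inner floor 46 mm up, rim 85 mm up, rim 160 mm outer, about 150 mm inner diameter.
- fill_seat (a point): Centre of the floor of the dark steel filling seat on the weighing machine: a conical socket matching the foot, 30 mm deep, 94 mm wide at the mouth, 76 mm at the floor, which lies 6 mm above the counter; 1 to 2 mm play. Home: the foot rests on this floor. Axes: z up, x along the pan's axle, -y the way the pan pours. The machine is fixed; its place and yaw (to 0.2 rad) vary.
- pour_lip (a point): Middle of the pan's pouring lip, moves with the pan. Pan level: 45 mm to +y of the filling seat's axis, 250 mm above the counter, so it overhangs the bowl: bring the caddy in low from the seat's -y side (underside 45 to 100 mm up) and take it out likewise, fingers closing along the seat's x. A tipped pan passes some 12 mm above the bowl rim.
- stand_seat (a point): Centre of the floor of an equal conical socket (30 mm deep, floor 6 mm above the counter) in the wooden pick-up stand: a fixed round dark base 124 mm wide with a round wooden socket. It stands in another place at each start.
- pan (a joint): Angle of the weighing pan about its axle, rad: 0 level against its stop, up to 2.1 tipped right over towards the filling seat. It stays where it is left (friction about 0.22 N m, 2 to 4 N at the lever). It may start up to 0.2 tipped.
- pan_mid (a point): Middle of the steel pan's floor (top face), moves with the pan; axes as the filling seat's when level, then 205 mm above the counter. Open at the top: floor 100 mm along x, 30 mm to +y and 24 mm to -y of here; back and side walls 45 mm high, cheeks beside the chute to 80 mm; front: a 35 degree chute to the lip. Axle along x, 8 mm to -y of here, 15 mm lower (190 mm above the counter).
- lever_grip (a point): Point to grip on the lever's red round bar (12 mm thick, 82 mm long, parallel to the axle, on the machine's -x side, facing the robot; 32 mm from its free end). It circles the axle on a 100 mm radius: 60 degrees back (+y) from upright with the pan level, 60 degrees over to -y at 2.1 rad. A gripper pointing down can hold it all the way; the bar turns in the fingers.
- choc0_c (a point): Centre of a wrapped chocolate (may be absent: then None): orange block 24 x 24 x 18 mm (x, y, z) with a gold band, 16 g. Two to four are present.
- choc1_c (a point): Centre of a wrapped chocolate (may be absent: then None): orange block 24 x 24 x 18 mm (x, y, z) with a gold band, 16 g. Two to four are present.
- choc2_c (a point): Centre of a wrapped chocolate (may be absent: then None): orange block 24 x 24 x 18 mm (x, y, z) with a gold band, 16 g. Two to four are present.
- choc3_c (a point): Centre of a wrapped chocolate (may be absent: then None): orange block 24 x 24 x 18 mm (x, y, z) with a gold band, 16 g. Two to four are present.
- giftbox_red: Red gift carton 75 x 110 x 35 mm. Not part of the job; leave it where it is. Origin at the centre of its underside.
- giftbox_green: Green gift carton, 70 mm cube. Not part of the job; leave it where it is. Origin at the centre of its underside.
- truffle_box: Small dark brown truffle box 50 x 40 x 25 mm. Not part of the job; leave it where it is. Origin at the centre of its underside.
- ribbon_spool: Green ribbon spool, 60 mm wide, 28 mm high. Not part of the job; leave it where it is. Origin at the centre of its underside.
- sauce_jar: Amber jar, 60 mm wide, 90 mm high. Not part of the job; leave it where it is. Origin at the centre of its underside.
- spatula: Spatula lying flat. Not part of the job; leave it where it is. Origin at the centre of its underside.
- tin: Red tin, 70 mm wide, 80 mm high. Not part of the job; leave it where it is. Origin at the centre of its underside.
There are look-alikes about, which are no part of the job. Of the things that look like the part that bears caddy_grip, the middle-sized one is meant.

How it is judged:
By the outcome, as a careful person would: the job done as asked, in the order asked, and still so for the second after the job is handed in, with the robot touching nothing.
Of choc0, choc1, choc2, choc3 only 2 to 4 are there at a start; the rules pass over those that are not, and their reading is None.
At some moment in a run one of caddy, choc0, choc1, choc2, choc3 may be knocked a few centimetres aside while the robot is not near it.
Once in a run the grip may slacken for a moment while it holds something.
It also fails if it takes over 210 s, if anything falls off the work surface, if the arm or the gripper's body presses on something with over 40 N, if the wrist force passes 120 N, or if a joint passes its speed limit or range.

ROBOT

A 7-joint arm with a two-finger parallel gripper is mounted at the origin on the work surface. World frame = base frame: x ahead of the robot, y to its left, z up, the work surface at z = 0. Lengths are in m, angles in rad, forces in N, time in s.
With the tool pointing down it reaches from about 0.4 to 0.85 m from the base axis. Payload 10.4 kg.
Tool frame: the origin (TCP) lies on the centre line of the jaws, within the pads' length; the fingertips stand 17 mm ahead of it and the grasp point (between the pads) lies 2 mm behind it (manip.tcp_to_tips is the distance from the TCP to the fingertips, in m); z points along the fingers, x is the direction in which the jaws open and shut, and the axes are right-handed (so a half turn about z gives the same grasp; the last joint's range is limited). The gripper opens to 85 mm and grips with 20 to 120 N. Pads are 22 mm wide; open, the fingers measure 114 mm over their backs; the gripper's body (76 mm by 85 mm) begins 54 mm behind the grasp point. The pads swing forward as they close: fully open they stand 13 mm farther back than shut.
Start: joints at [-1.319, 0.332, -0.065, 1.46, 0.022, 1.35, -0.088], TCP at [0.17, 0.602, 0.248] pointing down, gripper open.
Joint ranges: [-2.6, 2.6], [-0.5, 2.12], [-1.47, 1.34], [0.16, 2.42], [-1.27, 4.41], [0.06, 2.06], [-2.6, 2.6]. Speed limits (rad/s): [2.22, 2.22, 2.79, 2.79, 3.14, 3.14, 3.14].

INTERFACE

Orientations are given as a unit quaternion [x, y, z, w].
In Python, from workcell import manip gives the robot as it stands.
- The arm moves only by the shell command python3 -m pendant 'ROWS' [FORCE]. ROWS is JSON, a list of rows, each a list of 3 entries, a list of its own where there are three numbers: the shift along the world's x, y, z in cm, then the turn, a rotation vector about the world's x, y, z in degrees, then the closure in counts, from 0 (fully open) to 255 (shut). A call has 1 to 12 rows; each row shifts and turns the pose as measured when the row begins; what a row does not reach is not made up. A row lasts 1/8 s, in which the tool goes at most 62.5 mm and 10.7 degrees, less where a joint would pass 70% of its speed; a pose out of reach is approached as far as the arm can. A call is refused whole if a number of a shift passes 6.25 or a number of a turn 10.7, either way. A call with a gripper value outside its range is refused whole. The fingers move at their own pace and stop on an object; FORCE is the grip in N (left out, the last holds). Time passes only in rows, so rows that do not move let the fingers close. It gives the time, the measured TCP pose, the force and the opening at its end, in the units of the state.
- manip.get_obs(): the state, without advancing time (a new reading comes with each control period).
- manip.camera(name): name is "scene" or "top" or "wrist"; returns a dict with "pixels" (420x560x3 uint8, red, green, blue), "range_z" (420x560 float32, m along the optical axis (not along the pixel's ray), 0 where there is no reading), "K" (3x3 intrinsics, pixels), "origin" and "rotation" of the camera in the world; the wrist camera has in their place "hand_eye" (4x4, takes a point from camera to tool coordinates, whose origin is the TCP and whose axes are the tool frame's). Camera axes: x right, y down, z forward; pixel columns grow to the right and rows downward; lengths in m; the calibration is good to about 2 mm. A picture is of the moment at which its call begins: read the wrist's pose just before it.
- manip.hand_in(): hands the job in, once; it reports no verdict.
The state is a dict: "clock": time; "joint_pos": joint angles; "joint_velocities": joint speeds; "tau": joint torques, N m; "position": TCP position; "ee_rot": TCP orientation; "ft_force": force on the tool from outside, world axes, zero at the start; "torque": the same for the moment, N m; "grip_width": opening from 0.0 (shut) to 1.0 (fully open).
Only numpy, scipy, OpenCV 4.12 (cv2) and the standard library are available. Lean on these libraries where they do the work, as an engineer would, in place of code of your own. Each camera call takes 0.05 s, during which the arm holds its last target.

## Working session

There is one attempt and no reset: what is moved stays moved. The work goes in short steps, Python scripts to look and compute and a shell command to move; the robot and the scene stay as the last step left them, time stands still between calls to the robot, and variables do not carry over. Pictures are saved under pics/ and viewed, and the job is handed in when it is done.

```bash
ls; mkdir -p pics
cat > h.py <<'E'
import numpy as np, cv2
from workcell import manip
from scipy.spatial.transform import Rotation as R
def shot(name,fn):
    o=manip.get_obs(); c=manip.camera(name)
    if name=="wrist":
        T=np.eye(4);T[:3,:3]=R.from_quat(o["ee_rot"]).as_matrix();T[:3,3]=o["position"]
        M=T@np.array(c["hand_eye"]); c["origin"]=M[:3,3];c["rotation"]=M[:3,:3]
    cv2.imwrite("pics/%s.png"%fn,c["pixels"][:,:,::-1])
    np.savez("pics/%s.npz"%fn,p=c["pixels"],d=c["range_z"],K=c["K"],o=c["origin"],r=c["rotation"])
    return c
def cloud(fn):
    z=np.load("pics/%s.npz"%fn);d=z["d"];K=z["K"]
    v,u=np.mgrid[:d.shape[0],:d.shape[1]]
    P=np.stack([(u-K[0,2])/K[0,0]*d,(v-K[1,2])/K[1,1]*d,d],-1)@z["r"].T+z["o"]
    P[d==0]=np.nan
    return P,z["p"]
def crop(fn,u0,v0,u1,v1,s,out):
    im=cv2.imread("pics/%s.png"%fn)[v0:v1,u0:u1]
    cv2.imwrite("pics/%s.png"%out,cv2.resize(im,None,fx=s,fy=s,interpolation=cv2.INTER_CUBIC))
def proj(fn,p):
    z=np.load("pics/%s.npz"%fn); q=(np.array(p)-z["o"])@z["r"]; q=q@z["K"].T; return q[...,:2]/q[...,2:]
E
python3 - <<'E'
from h import *
for n in("scene","top","wrist"):
    c=shot(n,n+"0"); print(n,c["origin"],np.round(c["rotation"],3).tolist(),c["K"][0])
o=manip.get_obs();print({k:np.round(v,3) for k,v in o.items()}, manip.tcp_to_tips)
E
```

```text
pics
scene [ 0.90003565 -0.76652874  0.95157404] [0.885, 0.24, -0.094, -0.387] [439.19700317   0.         272.36031437]
top [ 0.27192585 -0.00460155  1.57829331] [0.715, -0.696, 0.052, -0.041] [512.75025412   0.         276.77935599]
wrist [0.1034033  0.62003334 0.37255391] [[0.271, 0.927, 0.259], [0.962, -0.261, -0.075], [-0.001, 0.27, -0.963]] [307.75801773   0.         283.42144742]
{'clock': np.float64(0.15), 'joint_pos': array([-1.319,  0.333, -0.065,  1.461,  0.022,  1.35 , -0.089]), 'joint_velocities': array([-0.   , -0.002,  0.   , -0.003, -0.001,  0.   ,  0.001]), 'tau': array([ 1.0000e-03, -6.2583e+01,  4.9000e-02, -3.9185e+01,  1.6000e-02,
        8.0000e-03,  0.0000e+00]), 'position': array([0.17 , 0.601, 0.248]), 'ee_rot': array([ 0.797,  0.604, -0.   ,  0.   ]), 'ft_force': array([ 0.432, -0.136,  1.15 ]), 'torque': array([ 0.006, -0.029,  0.02 ]), 'grip_width': np.float64(0.997)} 0.017
```

```bash
sed -i 's|^    cv2.imwrite("pics/%s.png"%fn,c|    else: c["rotation"]=R.from_quat(c["rotation"]).as_matrix()\n&|' h.py
python3 - <<'E'
from h import *
for n in("scene","top"):
    c=shot(n,n+"0"); print(n,np.round(c["rotation"],3).tolist())
    P,_=cloud(n+"0"); print(np.nanmedian(P[...,2]))
E
```

```text
scene [[0.867, 0.353, -0.352], [0.498, -0.586, 0.64], [0.019, -0.73, -0.683]]
-0.000332678661887964
top [[0.026, -0.991, 0.133], [-1.0, -0.028, -0.014], [0.017, -0.132, -0.991]]
-0.0004899440446426429
```

View pics/scene0.png

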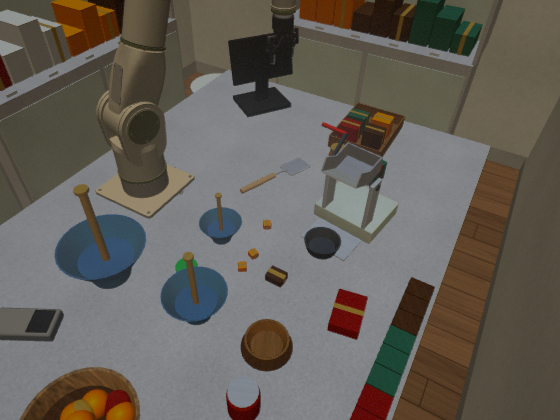

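View pics/top0.png

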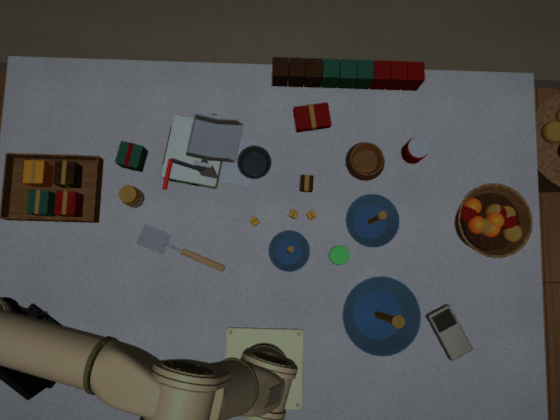

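View pics/wrist0.png

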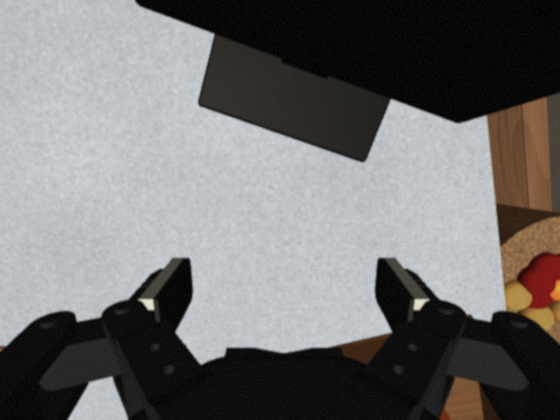

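```bash
python3 - <<'E'
from h import *
for n in("scene0","top0"):
    P,p=cloud(n); hsv=cv2.cvtColor(p,cv2.COLOR_RGB2HSV)
    x=P.copy()
    def blobs(m,tag,mn=15):
        k,l,s,c=cv2.connectedComponentsWithStats(m.astype(np.uint8))
        for i in range(1,k):
            if s[i,4]>=mn:
                q=P[l==i]; q=q[~np.isnan(q[:,0])]
                if len(q)==0: continue
                print(n,tag,np.round(c[i]),s[i,4],"med",np.round(np.median(q,0),4),"min",np.round(q.min(0),3),"max",np.round(q.max(0),3))
    on=(x[...,0]>0.1)&(x[...,0]<1.0)&(abs(x[...,1])<.8)
    H,S,V=[hsv[...,i] for i in range(3)]
    blobs(on&(H<20)&(H>8)&(S>150)&(x[...,2]<.04),"orange",8)
    blobs(on&(H>95)&(H<125)&(S>120),"blue",200)
    blobs(on&((H<5)|(H>175))&(S>150),"red",30)
    blobs(on&(H>10)&(H<22)&(S>80)&(x[...,2]>.1),"brass",10)
E
python3 -c "
from h import *
crop('top0',150,90,390,270,3.3,'t1');crop('scene0',190,100,420,280,3.4,'s1')"
```

```text
scene0 orange [372. 114.] 27 med [0.4939 0.792  0.0212] min [ 0.474  0.768 -0.001] max [0.504 0.799 0.04 ]
scene0 orange [389. 114.] 17 med [0.5579 0.7935 0.037 ] min [0.533 0.789 0.031] max [0.584 0.798 0.04 ]
scene0 orange [395. 122.] 17 med [0.5885 0.7945 0.0133] min [0.58  0.788 0.002] max [0.605 0.8   0.029]
scene0 orange [388. 133.] 44 med [0.5951 0.684  0.0218] min [0.588 0.632 0.001] max [0.602 0.763 0.04 ]
scene0 orange [266. 224.] 42 med [0.4403 0.0333 0.0165] min [0.427 0.023 0.007] max [0.452 0.051 0.021]
scene0 orange [253. 253.] 62 med [ 0.466  -0.0864  0.0161] min [ 0.451 -0.096  0.003] max [ 0.478 -0.068  0.022]
scene0 orange [242. 263.] 14 med [ 0.4592 -0.1307  0.018 ] min [ 0.45  -0.136  0.017] max [ 0.468 -0.124  0.023]
scene0 orange [242. 268.] 44 med [ 0.4676 -0.1425  0.0158] min [ 0.455 -0.151  0.006] max [ 0.477 -0.132  0.02 ]
scene0 orange [283. 279.] 14 med [ 0.5851 -0.1231  0.0182] min [ 0.58  -0.13   0.009] max [ 0.587 -0.114  0.027]
scene0 orange [357. 309.] 9 med [ 0.789  -0.1206  0.0346] min [ 0.78  -0.125  0.032] max [ 0.799 -0.117  0.037]
scene0 orange
[... 7019 characters left out ...]
rass [115. 341.] 11 med [0.152  0.2582 0.6595] min [0.151 0.254 0.648] max [0.154 0.264 0.667]
top0 brass [123. 346.] 13 med [0.1458 0.2418 0.6672] min [0.143 0.236 0.646] max [0.147 0.246 0.683]
top0 brass [129. 353.] 13 med [0.1379 0.2261 0.6831] min [0.135 0.222 0.67 ] max [0.14  0.23  0.696]
top0 brass [138. 356.] 12 med [0.1317 0.213  0.6746] min [0.128 0.206 0.663] max [0.134 0.218 0.691]
top0 brass [148. 359.] 25 med [0.125  0.1991 0.6634] min [0.12  0.191 0.636] max [0.131 0.208 0.677]
top0 brass [211. 366.] 19 med [0.1063 0.0952 0.6057] min [0.105 0.089 0.581] max [0.109 0.101 0.645]
top0 brass [214. 375.] 13 med [0.1051 0.0796 0.6876] min [0.104 0.077 0.669] max [0.107 0.083 0.713]
```

View pics/t1.png

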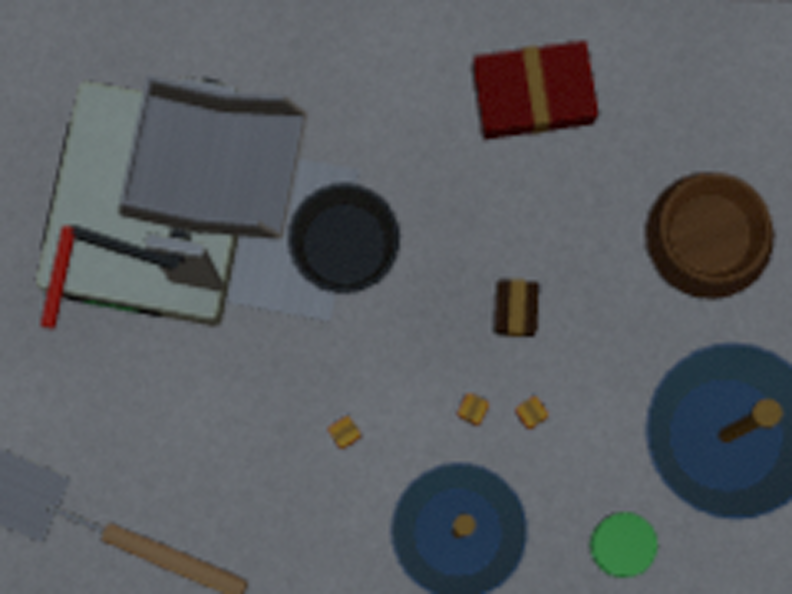

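View pics/s1.png

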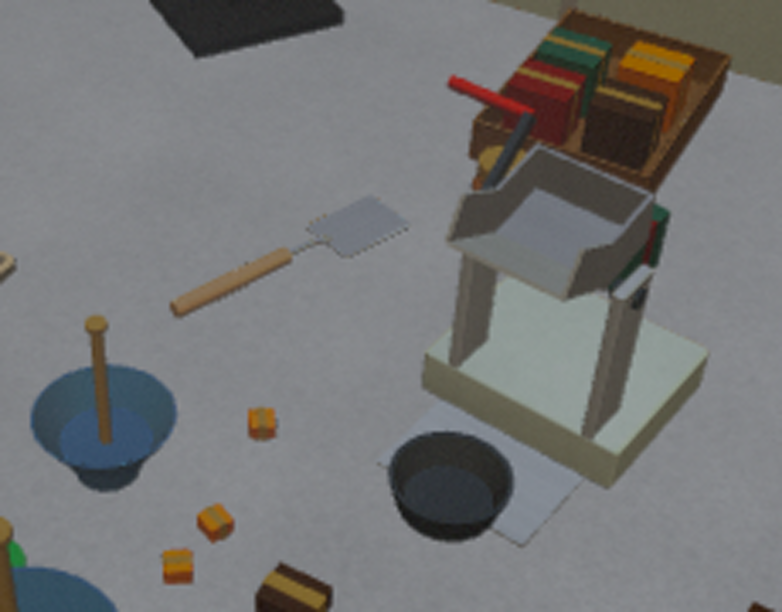

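```bash
cat > fit.py <<'E'
from h import *
def circ(Q):
    A=np.c_[2*Q[:,:2],np.ones(len(Q))]; s=np.linalg.lstsq(A,(Q[:,:2]**2).sum(1),rcond=None)[0]
    return s[:2],np.sqrt(s[2]+s[:2]@s[:2])
def near(P,c,r,z0,z1):
    q=P.reshape(-1,3); q=q[~np.isnan(q[:,0])]
    return q[(np.hypot(*(q[:,:2]-c).T)<r)&(q[:,2]>z0)&(q[:,2]<z1)]
def lever(P,p):
    hsv=cv2.cvtColor(p,cv2.COLOR_RGB2HSV);H,S,V=[hsv[...,i] for i in range(3)]
    m=((H<6)|(H>174))&(S>130)
    q=P[m]; q=q[~np.isnan(q[:,0])]
    return q
E
python3 - <<'E'
from fit import *
for n in("scene0","top0"):
    P,p=cloud(n)
    for tag,c,r in(("stand",(.635,-.302),.075),("seat",(.62,.03),.075),("caddy",(.445,-.308),.1)):
        z=(.032,.04) if tag!="caddy" else (.08,.09)
        q=near(P,c,r,*z)
        if len(q)>10:
            for k in range(3):
                cc,rr=circ(q); e=abs(np.hypot(*(q[:,:2]-cc).T)-rr); q=q[e<np.percentile(e,90)]
            print(n,tag,len(q),cc,rr,e.max())
    q=near(P,(.445,-.308),.06,.12,.2); print("post",np.median(q,0))
    q=near(P,(.445,-.308),.06,.215,.24); print("knob",len(q),np.median(q,0),q.min(0),q.max(0))
    q=lever(P,p); q=q[(q[:,2]>.2)&(np.hypot(q[:,0]-.53,q[:,1]-.265)<.1)]
    m=q.mean(0);u,s,v=np.linalg.svd(q-m); t=(q-m)@v[0]; print("lever",len(q),m,v[0],s,m+v[0]*t.min(),m+v[0]*t.max())
# machine plate
P,p=cloud("top0")
for u,v in [(255,163),(365,161),(215,138),(175,120),(180,180)]: print(u,v,P[v,u])
P,p=cloud("scene0")
for u,v in [(322,243),(266,345),(350,170)]: print(u,v,P[v,u])
E
```

```text
scene0 stand 253 [ 0.63898381 -0.30338674] 0.049405731454883466 0.0027864627572664266
scene0 seat 141 [0.61821488 0.04318436] 0.049499372740368516 0.003255609224672884
scene0 caddy 310 [ 0.44320273 -0.31078335] 0.07624273905870332 0.0030831696994562258
post [ 0.44707513 -0.31486013  0.16247325]
knob 78 [ 0.44325669 -0.31117934  0.21836431] [ 0.43210091 -0.3222134   0.21505744] [ 0.45466911 -0.29860706  0.22145944]
lever 93 [0.53022548 0.26017383 0.25685897] [ 0.98707958 -0.16017757  0.00412802] [0.22336053 0.03505429 0.02407688] [0.49002382 0.26669753 0.25669084] [0.56998324 0.25372217 0.25702524]
top0 stand 108 [ 0.64037601 -0.29721423] 0.04951495571176977 0.002995192124409622
top0 seat 107 [0.61909104 0.0491677 ] 0.04930706155953462 0.002612131393260504
top0 caddy 208 [ 0.44382178 -0.30539439] 0.07618007715955863 0.0031021745137777973
post [ 0.4409136  -0.29986059  0.15638702]
knob 51 [ 0.44454309 -0.30496115  0.21806079] [ 0.43419517 -0.31695781  0.21507784] [ 0.45367995 -0.29558497  0.22394951]
lever 119 [0.52936547 0.26570735 0.2583388 ] [-0.98667701  0.16241921 -0.00940637] [0.25152106 0.0359664  0.0258155 ] [0.56955819 0.25909113 0.25872197] [0.49091366 0.27203699 0.25797222]
255 163 [0.62183202 0.04574968 0.00463145]
365 161 [ 0.6389595  -0.29978314  0.0034344 ]
215 138 [0.64413527 0.15137247 0.20455843]
175 120 [0.73949524 0.29408076 0.04799556]
180 180 [0.55401817 0.27026848 0.04199425]
322 243 [0.61322214 0.05925194 0.00496603]
266 345 [ 0.63759017 -0.30291737  0.00522719]
350 170 [0.6250211  0.16931677 0.20493308]
```

```bash
python3 -m pendant '[[[0,0,6],[0,0,0],0],[[0,0,6],[0,0,0],0],[[2.6,-5,1],[0,0,-10.4],0],[[2.6,-5,1],[0,0,-10.4],0],[[2.6,-5,1],[0,0,-10.4],0],[[2.6,-5,1],[0,0,-10.4],0],[[2.6,-5,0],[0,0,-10.4],0],[[2.6,-5,0],[0,0,-10.4],0],[[2.6,-5,0],[0,0,-10.4],0],[[2.6,-5,0],[0,0,-10.4],0]]'
```

```text
clock: 1.5
position: [0.3791, 0.1898, 0.4108]
ee_rot: [0.995, -0.097, -0.001, -0.003]
ft_force: [1.4, 0.0, 0.8]
grip_width: 1.002
```

Run:
```python
from h import *
shot("wrist","w1");shot("top","top1")
```

```text
(no output)
```

View pics/w1.png

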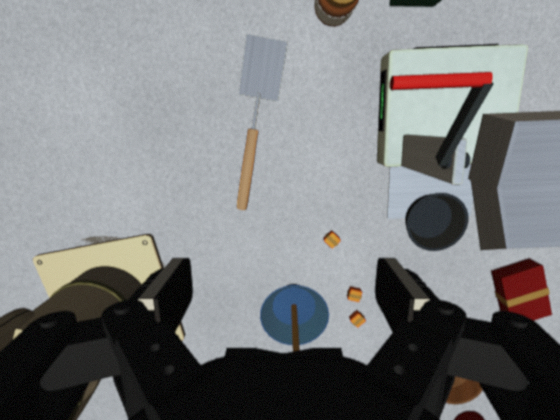

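View pics/top1.png

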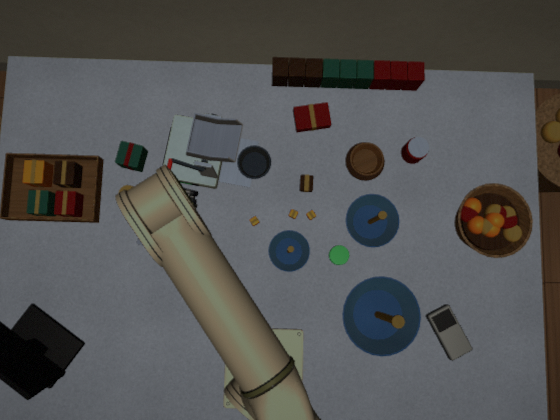

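```bash
cat >> fit.py <<'E'
def report(n,pts):
    P,p=cloud(n)
    for tag,c,r,z in pts:
        q=near(P,c,r,*z)
        if len(q)>10:
            for k in range(3):
                cc,rr=circ(q); e=abs(np.hypot(*(q[:,:2]-cc).T)-rr); q=q[e<np.percentile(e,90)]
            print(n,tag,len(q),np.round(cc,4),round(rr,4),e.max())
    q=lever(P,p); q=q[(q[:,2]>.2)&(np.hypot(q[:,0]-.53,q[:,1]-.22)<.16)]
    if len(q)>20:
        m=np.median(q,0);u,s,v=np.linalg.svd(q-m); t=(q-m)@v[0]; print("lever",len(q),m,v[0],m+v[0]*t.min(),m+v[0]*t.max())
def chocs(n):
    P,p=cloud(n);hsv=cv2.cvtColor(p,cv2.COLOR_RGB2HSV);H,S,V=[hsv[...,i] for i in range(3)]
    m=(P[...,0]>.25)&(P[...,0]<.75)&(P[...,1]>-.3)&(P[...,1]<.3)&(P[...,2]<.035)&(P[...,2]>.012)&(H<26)&(H>8)&(S>100)
    k,l,s,c=cv2.connectedComponentsWithStats(cv2.morphologyEx(m.astype(np.uint8),cv2.MORPH_CLOSE,np.ones((3,3))))
    for i in range(1,k):
        if s[i,4]>15:
            q=P[(l==i)]; q=q[~np.isnan(q[:,0])]; q=q[abs(q[:,2]-np.median(q[:,2]))<.004]
            r=cv2.minAreaRect((q[:,:2]*1000).astype(np.float32))
            print(n,"choc",np.round(c[i]),s[i,4],"med",np.round(np.median(q,0),4),"rect mm",np.round(r[0],1),np.round(r[1],1),"ang",round(r[2],1))
PTS=[("stand",(.6397,-.3003),.075,(.032,.04)),("seat",(.6187,.0462),.075,(.032,.04)),("caddy",(.4435,-.308),.1,(.08,.09))]
E
python3 - <<'E'
from fit import *
report("w1",PTS);chocs("w1");chocs("top1");chocs("scene0")
E
```

```text
w1 stand 106 [ 0.6389 -0.3045] 0.043 0.003372378218178658
w1 seat 481 [0.6161 0.0495] 0.0494 0.0025969330538407817
lever 1540 [0.52210515 0.26466237 0.25871077] [-0.4237911  -0.30282972  0.8536365 ] [0.53458185 0.27357788 0.23357914] [0.40344374 0.17987012 0.49772879]
w1 choc [247. 169.] 728 med [0.316  0.1972 0.0176] rect mm [315.1 195.3] [133.1  16.1] ang 68.6
w1 choc [332. 239.] 162 med [0.4373 0.0445 0.0171] rect mm [437.3  43.4] [23.6 23.7] ang 36.6
w1 choc [354. 295.] 151 med [ 0.4626 -0.074   0.0168] rect mm [462.6 -75.5] [24.4 23.4] ang 63.8
w1 choc [508. 301.] 130 med [ 0.7401 -0.1335  0.0341] rect mm [ 742.1 -134.4] [18.6 19.1] ang 14.6
w1 choc [357. 319.] 139 med [ 0.4606 -0.1289  0.0168] rect mm [ 461.3 -129.9] [23.7 23.2] ang 32.0
top1 choc [314. 126.] 27 med [ 0.7415 -0.132   0.0315] rect mm [ 741.2 -133.9] [13.  13.8] ang 13.9
top1 choc [356. 152.] 119 med [ 0.6719 -0.2628  0.031 ] rect mm [ 654.5 -265.7] [34.  90.6] ang 65.4
top1 choc [361. 172.] 27 med [ 0.5944 -0.2887  0.0321] rect mm [ 595.4 -283.6] [27.5  5.1] ang 76.2
top1 choc [306. 183.] 182 med [ 0.5591 -0.116
[... 352 characters left out ...]
e0 choc [255. 184.] 72 med [0.3164 0.1703 0.0157] rect mm [320.3 183.8] [132.2  16.8] ang 63.6
scene0 choc [266. 223.] 51 med [0.439  0.0365 0.0173] rect mm [439.3  36.6] [21.1 24.5] ang 30.0
scene0 choc [253. 252.] 64 med [ 0.4653 -0.0814  0.0173] rect mm [464.4 -81.3] [23.3 24.6] ang 61.3
scene0 choc [242. 265.] 65 med [ 0.4635 -0.1366  0.0174] rect mm [ 463.2 -135.7] [21.9 23.7] ang 32.8
scene0 choc [276. 275.] 255 med [ 0.5621 -0.1212  0.0242] rect mm [ 560.5 -120.2] [39.5 51.6] ang 84.1
scene0 choc [337. 305.] 28 med [ 0.7413 -0.1362  0.0346] rect mm [ 741.5 -133.7] [20.4 10.4] ang 64.3
scene0 choc [271. 329.] 391 med [ 0.6274 -0.2664  0.0262] rect mm [ 636.5 -275.6] [89.6 41.5] ang 5.1
```

```bash
python3 -m pendant '[[[1.2,-5.6,0],[0,0,1.9],0],[[1.0,-5.6,0],[0,0,0],0],[[1.0,-5.6,0],[0,0,0],0],[[0.8,-5.6,0],[0,0,0],0],[[0.8,-5.6,0],[0,0,0],0],[[0.8,-5.6,-1],[0,0,0],0],[[0.5,-5.6,-2],[0,0,0],0],[[0.3,-5.3,-3],[0,0,0],0],[[0,-3,-3],[0,0,0],0],[[0,0,0],[0,0,0],0],[[0,0,0],[0,0,0],0]]'
python3 - <<'E'
from fit import *
shot("wrist","w2");report("w2",PTS);chocs("w2")
P,p=cloud("w2");q=near(P,(.445,-.308),.06,.213,.24); print("knob",len(q),np.median(q,0),q.min(0),q.max(0))
E
```

```text
clock: 2.98
position: [0.4436, -0.3014, 0.3201]
ee_rot: [0.997, -0.08, 0.002, -0.003]
ft_force: [-0.2, 0.6, -0.8]
grip_width: 1.0
w2 stand 858 [ 0.6365 -0.2988] 0.0494 0.0026161332972615484
w2 caddy 1558 [ 0.4415 -0.3065] 0.076 0.0024253891028264835
w2 choc [271.   1.] 53 med [ 0.4632 -0.0886  0.0153] rect mm [460.7 -88.5] [ 4.  19.7] ang 79.1
w2 choc [351.  14.] 1267 med [ 0.557  -0.12    0.0242] rect mm [ 558.2 -120. ] [32.7 49.9] ang 84.8
w2 choc [501.   3.] 162 med [ 0.7337 -0.1379  0.0252] rect mm [ 733.5 -137.3] [2.2 9.6] ang 13.7
w2 choc [275.  41.] 381 med [ 0.4612 -0.1327  0.017 ] rect mm [ 461.  -132.4] [23.3 23.3] ang 34.7
w2 choc [434. 128.] 1064 med [ 0.6499 -0.2662  0.0342] rect mm [ 636.5 -273.4] [102.3  52.8] ang 0.2
knob 696 [ 0.44155181 -0.30582736  0.2181685 ] [ 0.42995459 -0.31835863  0.21306898] [ 0.45300432 -0.29488711  0.2206591 ]
```

View pics/w2.png

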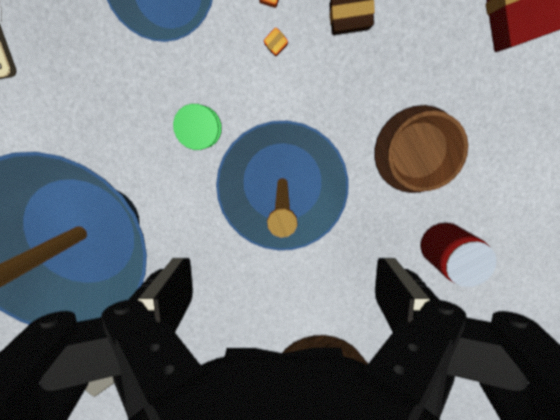

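```bash
python3 -m pendant '[[[-0.15,-0.4,0],[0,0,-0.3],0],[[0,0,-4],[0,0,0],0],[[0,0,-4],[0,0,0],0],[[0,0,-3],[0,0,0],0],[[0,0,-1.5],[0,0,0],0],[[0,0,0],[0,0,0],0]]' 60
python3 - <<'E'
from fit import *
shot("wrist","w3")
P,p=cloud("w3");q=near(P,(.445,-.308),.06,.213,.24); print("knob",len(q),np.median(q,0),q.min(0),q.max(0))
E
```

```text
clock: 3.78
position: [0.4464, -0.3016, 0.1967]
ee_rot: [0.997, -0.078, 0.008, -0.005]
ft_force: [0.1, -0.3, 1.1]
grip_width: 0.998
knob 6946 [ 0.44139619 -0.29859686  0.21892164] [ 0.38912627 -0.31927191  0.21300804] [ 0.50485041 -0.27946744  0.23999924]
```

View pics/w3.png

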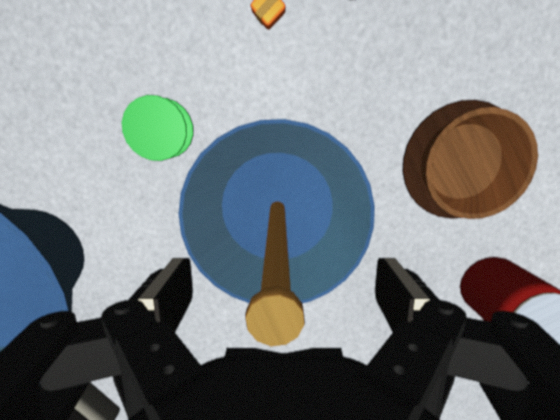

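```bash
cat >> fit.py <<'E'
def go(x,y,z,yaw):
    """cm shift and deg turn from present pose to TCP target, tool x at yaw deg (mod 180)"""
    o=manip.get_obs(); Rc=R.from_quat(o["ee_rot"])
    best=None
    for a in(yaw,yaw+180):
        Rt=R.from_euler("z",a,degrees=True)*R.from_euler("x",180,degrees=True)
        t=(Rt*Rc.inv()).as_rotvec(degrees=True)
        if best is None or np.linalg.norm(t)<np.linalg.norm(best): best=t
    print("shift cm",np.round((np.array([x,y,z])-o["position"])*100,2),"turn",np.round(best,2),"clock",round(float(o["clock"]),2),"pos",np.round(o["position"],4),"w",round(float(o["grip_width"]),3))
def brass(n,c,r,z0,z1):
    P,p=cloud(n);hsv=cv2.cvtColor(p,cv2.COLOR_RGB2HSV)
    m=(hsv[...,0]>10)&(hsv[...,0]<24)&(hsv[...,1]>80)
    q=near(P[m],c,r,z0,z1); print("brass",len(q),np.median(q,0),(q.min(0)+q.max(0))/2)
E
python3 - <<'E'
from fit import *
brass("w3",(.4435,-.307),.04,.213,.23)
brass("w2",(.4435,-.307),.04,.213,.23)
go(.4415,-.306,.195,-9.2)
E
```

```text
brass 2653 [ 0.44168387 -0.30495311  0.21817253] [ 0.44139549 -0.30651985  0.21659384]
brass 676 [ 0.44150798 -0.30610831  0.21818963] [ 0.44130274 -0.30662287  0.21686404]
shift cm [-0.52 -0.41 -0.24] turn [-0.52  1.01 -0.28] clock 3.83 pos [ 0.4467 -0.3019  0.1974] w 0.998
```

```bash
python3 -m pendant '[[[-0.52,-0.41,-0.24],[-0.5,1,-0.3],0],[[0,0,0],[0,0,0],0]]' 60; python3 -c "
from fit import *
go(.4415,-.306,.195,-9.2)"
```

```text
clock: 4.08
position: [0.4422, -0.3067, 0.1968]
ee_rot: [0.997, -0.08, 0.001, 0.0]
ft_force: [-0.1, 0.9, -0.7]
grip_width: 1.002
shift cm [-0.07  0.07 -0.18] turn [0.06 0.1  0.02] clock 4.08 pos [ 0.4422 -0.3067  0.1968] w 1.002
```

```bash
python3 -m pendant '[[[-0.07,0.07,-0.2],[0,0,0],120],[[0,0,0],[0,0,0],255],[[0,0,0],[0,0,0],255],[[0,0,0],[0,0,0],255],[[0,0,0],[0,0,0],255],[[0,0,0],[0,0,0],255]]' 60; python3 -c "
from fit import *
go(.4415,-.306,.195,-9.2)"
```

```text
clock: 4.82
position: [0.442, -0.3062, 0.1956]
ee_rot: [0.997, -0.08, 0.002, 0.001]
ft_force: [0.1, -0.4, 0.7]
grip_width: 0.247
shift cm [-0.05  0.02 -0.06] turn [0.09 0.19 0.01] clock 4.83 pos [ 0.442  -0.3062  0.1956] w 0.247
```

```bash
python3 -m pendant '[[[0,0,0],[0,0,0],255],[[0,0,0],[0,0,0],255],[[0,0,0],[0,0,0],255]]' 60; python3 -m pendant '[[[0,0,3],[0,0,0],255],[[0,0,3],[0,0,0],255],[[0,0,0],[0,0,0],255]]'
```

```text
clock: 5.2
position: [0.442, -0.3062, 0.1956]
ee_rot: [0.997, -0.08, 0.002, 0.001]
ft_force: [0.5, 0.7, 1.0]
grip_width: 0.25
clock: 5.58
position: [0.4407, -0.3053, 0.2552]
ee_rot: [0.997, -0.08, -0.0, 0.0]
ft_force: [0.9, -0.4, -4.2]
grip_width: 0.243
```

```bash
python3 -m pendant '[[[0,0,-3],[0,0,0],255],[[0,0,-2.4],[0,0,0],255],[[0,0,-0.5],[0,0,0],255],[[0,0,-0.2],[0,0,0],255]]'; python3 -c "
from fit import *
shot('scene','s4')
go(.4415,-.306,.195,-9.2)"
```

```text
clock: 6.08
position: [0.4407, -0.3054, 0.1909]
ee_rot: [0.997, -0.08, 0.0, 0.0]
ft_force: [-4.1, 1.1, 22.9]
grip_width: 0.213
shift cm [ 0.09 -0.05  0.4 ] turn [0.02 0.01 0.01] clock 6.12 pos [ 0.4406 -0.3055  0.191 ] w 0.216
```

View pics/s4.png

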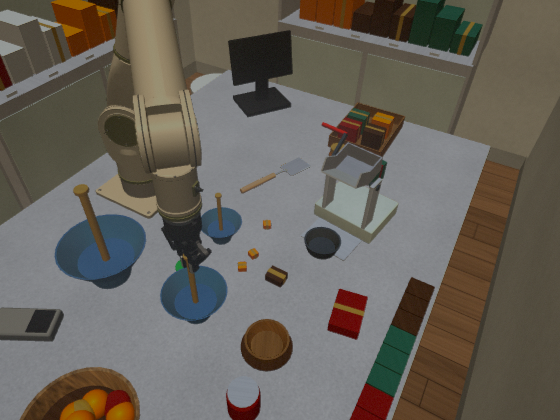

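```bash
python3 -m pendant '[[[0,0,0],[0,0,0],0],[[0,0,0],[0,0,0],0],[[0,0,0],[0,0,0],0],[[0,0,0],[0,0,0],0],[[0,0,5],[0,0,0],0],[[0,0,6],[0,0,0],60],[[0,0,6],[0,0,0],255],[[0.8,5.8,2],[0,0,0],255],[[0.8,6,0],[0,0,0],255],[[0.8,6,0],[0,0,0],255],[[0.8,6,0],[0,0,0],255],[[0.8,6,0],[0,0,0],255]]'; python3 -m pendant '[[[0.8,6,0],[0,0,0],255],[[0.8,6,0],[0,0,0],255],[[0.8,5.5,0],[0,0,0],255],[[0.8,2,0],[0,0,0],255],[[0,0,0],[0,0,0],255]]';python3 -c "
from fit import *
shot('wrist','w5')
report('w5',PTS)
go(.515,.227,.252,-9.2)"
```

```text
clock: 7.62
position: [0.4762, -0.0144, 0.3865]
ee_rot: [0.996, -0.088, 0.003, -0.002]
ft_force: [1.0, 0.0, -0.0]
grip_width: -0.001
clock: 8.25
position: [0.5082, 0.1918, 0.3874]
ee_rot: [0.996, -0.085, 0.004, -0.003]
ft_force: [-0.6, -0.4, 0.6]
grip_width: -0.001
w5 seat 215 [0.6153 0.0498] 0.0486 0.0026365603886359945
lever 1523 [0.52954928 0.26546035 0.25869214] [ 0.03319941 -0.3332901   0.94223962] [0.5292649  0.26831525 0.25062109] [0.5368471  0.19219721 0.46581331]
shift cm [  0.69   3.63 -13.56] turn [-0.36  0.48  0.62] clock 8.3 pos [0.5081 0.1907 0.3876] w 0.004
```

View pics/w5.png

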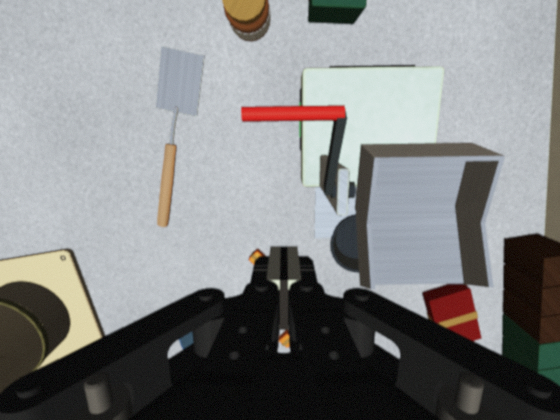

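```bash
cat >> fit.py <<'E'
def bar(n,zlo=.2,zhi=.3):
    P,p=cloud(n); q=lever(P,p); q=q[(q[:,2]>zlo)&(q[:,2]<zhi)&(np.hypot(q[:,0]-.53,q[:,1]-.2)<.16)]
    for k in range(3):
        m=q.mean(0);u,s,v=np.linalg.svd(q-m,full_matrices=False); v=v*np.sign(v[0,0]); d=q-m; e=np.linalg.norm(d-np.outer(d@v[0],v[0]),axis=1); q=q[e<.008]
    t=(q-m)@v[0]; a,b=np.percentile(t,[1,99]); print(n,"bar",len(q),np.round(m,4),"ends",np.round(m+v[0]*a,4),np.round(m+v[0]*b,4),"yaw",np.degrees(np.arctan2(v[0,1],v[0,0])),"topz",np.percentile(q[:,2],95))
E
python3 -c "
from fit import *
for n in('w1','w5','top1','scene0','s4'): bar(n)"
```

```text
w1 bar 1325 [0.5279 0.2657 0.2583] ends [0.4885 0.2721 0.2582] [0.5679 0.2593 0.2584] yaw -9.16655618225758 topz 0.2600708649053633
w5 bar 1406 [0.5286 0.266  0.2584] ends [0.4898 0.272  0.2584] [0.568  0.2599 0.2584] yaw -8.847933822770372 topz 0.26006779747409886
top1 bar 35 [0.5578 0.2612 0.2577] ends [0.5462 0.263  0.2567] [0.5693 0.2596 0.2586] yaw -8.383307042337636 topz 0.2620428522728513
scene0 bar 91 [0.5294 0.2601 0.2569] ends [0.4902 0.267  0.2566] [0.5693 0.2531 0.2572] yaw -10.023541960481943 topz 0.2607835611587321
s4 bar 91 [0.5297 0.2602 0.257 ] ends [0.4894 0.2664 0.2571] [0.5688 0.2541 0.2568] yaw -8.779019258891159 topz 0.2602199925877644
```

```bash
python3 -m pendant '[[[0.7,3.6,-5],[-0.4,0.5,0.6],255],[[0,0,-5],[0,0,0],255],[[0,0,-3.3],[0,0,0],255],[[0,0,0],[0,0,0],255]]';python3 -m pendant '[[[0.3,1.6,0],[0,0,0],255],[[0.16,1.0,-0.2],[0,0,0],255],[[0,0,0],[0,0,0],255]]'; python3 -c "
from fit import *
go(.52,.266,.245,-9)"
```

```text
clock: 8.8
position: [0.5164, 0.2206, 0.2547]
ee_rot: [0.996, -0.084, 0.002, -0.001]
ft_force: [0.0, 0.2, 0.2]
grip_width: -0.001
clock: 9.18
position: [0.5231, 0.2482, 0.2575]
ee_rot: [0.996, -0.085, 0.004, -0.004]
ft_force: [0.7, 0.3, -0.5]
grip_width: 0.001
shift cm [-0.31  1.78 -1.25] turn [-0.4   0.52  0.75] clock 9.18 pos [0.5231 0.2482 0.2575] w 0.001
```

```bash
python3 -m pendant '[[[0,0.8,-1],[-0.4,0.5,0.7],255],[[0.1,0.6,-0.2],[0,0,0],255]]';python3 -m pendant '[[[0.1,0.6,-0.1],[0,0,0],255],[[0,0.3,0],[0,0,0],255]]'
```

```text
clock: 9.43
position: [0.5245, 0.2589, 0.2444]
ee_rot: [0.997, -0.08, -0.0, 0.003]
ft_force: [-5.2, -16.1, -7.0]
grip_width: -0.004
clock: 9.68
position: [0.525, 0.2599, 0.2414]
ee_rot: [0.996, -0.083, -0.003, 0.01]
ft_force: [-2.8, -12.0, 8.8]
grip_width: -0.005
```

```bash
python3 -c "
from fit import *
shot('wrist','w6');bar('w6')
go(.52,.266,.245,-9)"
```

```text
w6 bar 4883 [0.5309 0.2775 0.244 ] ends [0.4914 0.2838 0.244 ] [0.5702 0.2713 0.244 ] yaw -9.002027648857752 topz 0.245801647352996
shift cm [-0.51  0.6   0.36] turn [ 1.11 -0.47  0.56] clock 9.72 pos [0.5251 0.26   0.2414] w -0.001
```

```bash
python3 -m pendant '[[[-0.3,-2,0],[1,-0.5,0.5],255],[[-0.3,-3,2],[0,0,0],255],[[0,-1,6],[0,0,0],255],[[0,0,6],[0,0,0],100],[[-0.9,-6,0],[0,0,0],0],[[-0.9,-6,0],[0,0,0],0],[[-0.9,-6,0],[0,0,0],0],[[-0.9,-6,0],[0,0,0],0],[[-0.9,-6,0],[0,0,0],0],[[-0.9,-6,0],[0,0,0],0],[[-0.9,-6,0],[0,0,0],0],[[-0.9,-6,0],[0,0,0],0]]'; python3 -c "
from fit import *
go(.4415,-.306,.27,-9)"
```

```text
clock: 11.22
position: [0.4424, -0.2849, 0.3815]
ee_rot: [0.998, -0.069, 0.0, 0.0]
ft_force: [0.3, -0.8, -0.5]
grip_width: 0.999
shift cm [ -0.09  -2.11 -11.15] turn [ 0.02  0.03 -1.14] clock 11.22 pos [ 0.4424 -0.2849  0.3815] w 0.999
```

```bash
python3 -m pendant '[[[0,-2,-3],[0,0,-1.1],0],[[0,0,-5],[0,0,0],0],[[0,0,-3],[0,0,0],0],[[0,0,0],[0,0,0],0]]'; python3 -c "
from fit import *
shot('wrist','w7');report('w7',PTS)
brass('w7',(.4435,-.307),.04,.213,.23)
go(.4415,-.306,.195,-9)"
```

```text
clock: 11.72
position: [0.4439, -0.3058, 0.2671]
ee_rot: [0.997, -0.077, -0.001, 0.002]
ft_force: [0.2, 0.6, 0.4]
grip_width: 1.002
w7 stand 1158 [ 0.6365 -0.2988] 0.0494 0.0025982633970502364
w7 caddy 982 [ 0.3791 -0.2949] 0.0748 0.0026883843093105514
  return _methods._mean(a, axis=axis, dtype=dtype,
  ret = um.true_divide(
Traceback (most recent call last):
  File "fit.py", line 46, in brass
    q=near(P[m],c,r,z0,z1); print("brass",len(q),np.median(q,0),(q.min(0)+q.max(0))/2)
                                                                 ~~~~~^^^
ValueError: zero-size array to reduction operation minimum which has no identity
```

View pics/w7.png

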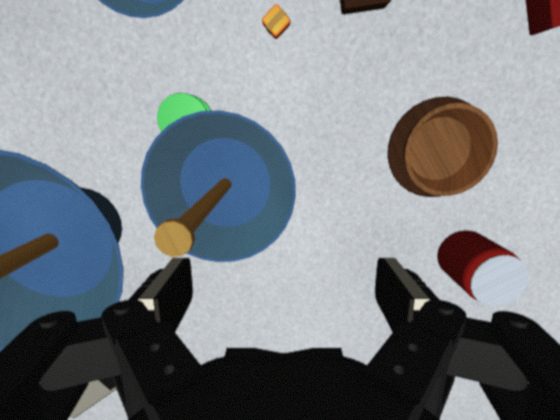

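```bash
python3 -c "
from fit import *
brass('w7',(.38,-.296),.04,.213,.23)
shot('top','t7'); report('t7',[('caddy',(.379,-.295),.1,(.08,.09))]); brass('t7',(.38,-.296),.04,.213,.23)"
```

```text
brass 1149 [ 0.37843564 -0.29391236  0.21816967] [ 0.37757714 -0.29472493  0.21682204]
t7 caddy 40 [ 0.3892 -0.2841] 0.0642 0.00307348934407619
lever 121 [0.52995076 0.27555963 0.24465216] [-0.98727905  0.15898451  0.00200128] [0.57219998 0.26875611 0.24456651] [0.49234434 0.2816155  0.24472839]
  return _methods._mean(a, axis=axis, dtype=dtype,
  ret = um.true_divide(
Traceback (most recent call last):
  File "fit.py", line 46, in brass
    q=near(P[m],c,r,z0,z1); print("brass",len(q),np.median(q,0),(q.min(0)+q.max(0))/2)
                                                                 ~~~~~^^^
ValueError: zero-size array to reduction operation minimum which has no identity
```

```bash
python3 -m pendant '[[[-5.5,1.0,0.5],[0,0,-0.3],0],[[-1,0.1,0],[0,0,0],0],[[0,0,0],[0,0,0],0]]'; python3 -c "
from fit import *
shot('wrist','w8');report('w8',[('caddy',(.379,-.295),.1,(.08,.09))])
brass('w8',(.38,-.296),.04,.213,.23)
go(.379,-.2948,.195,-9)"
```

```text
clock: 12.2
position: [0.4058, -0.2981, 0.2831]
ee_rot: [0.997, -0.081, -0.0, 0.005]
ft_force: [0.6, 1.1, -0.2]
grip_width: 1.002
w8 caddy 1926 [ 0.3772 -0.2946] 0.076 0.0024032163746167956
brass 968 [ 0.37766131 -0.29388793  0.2181289 ] [ 0.37727236 -0.29462748  0.21677066]
shift cm [-2.7   0.34 -8.82] turn [ 0.66 -0.1   0.29] clock 12.25 pos [ 0.406  -0.2982  0.2832] w 1.0
```

```bash
python3 -m pendant '[[[-2.8,0.35,0],[0.6,0,0.3],0],[[0,0,0],[0,0,0],0]]'; python3 -c "
from fit import *
go(.3775,-.2945,.195,-9)"
```

```text
clock: 12.5
position: [0.3805, -0.2954, 0.2848]
ee_rot: [0.997, -0.079, -0.001, 0.002]
ft_force: [0.2, 0.6, -0.6]
grip_width: 1.003
shift cm [-0.3   0.09 -8.98] turn [ 0.19 -0.14  0.08] clock 12.5 pos [ 0.3805 -0.2954  0.2848] w 1.003
```

```bash
python3 -m pendant '[[[-0.3,0.1,-2],[0.2,-0.1,0],0],[[0,0,-3.5],[0,0,0],0],[[0,0,-3],[0,0,0],0],[[0,0,0],[0,0,0],0]]'; python3 -c "
from fit import *
go(.3775,-.2945,.195,-9)"
```

```text
clock: 13.0
position: [0.3813, -0.2947, 0.2005]
ee_rot: [0.997, -0.078, 0.002, 0.001]
ft_force: [-0.6, -0.6, 0.4]
grip_width: 0.997
shift cm [-0.38  0.02 -0.55] turn [ 0.18  0.21 -0.01] clock 13.0 pos [ 0.3813 -0.2947  0.2005] w 0.997
```

```bash
python3 -m pendant '[[[-0.38,0,-0.55],[0.2,0.2,0],0],[[0,0,0],[0,0,0],160],[[0,0,0],[0,0,0],255],[[0,0,0],[0,0,0],255],[[0,0,0],[0,0,0],255],[[0,0,0],[0,0,0],255],[[0,0,0],[0,0,0],255]]' 80; python3 -c "
from fit import *
go(.3775,-.2945,.195,-9)"
```

```text
clock: 13.88
position: [0.3792, -0.2958, 0.1984]
ee_rot: [0.997, -0.078, 0.003, -0.0]
ft_force: [-0.2, 0.5, 0.3]
grip_width: 0.247
shift cm [-0.17  0.13 -0.34] turn [-0.03  0.29 -0.  ] clock 13.88 pos [ 0.3792 -0.2958  0.1984] w 0.247
```

```bash
python3 -m pendant '[[[0,0,2],[0,0.3,0],255],[[0,0,3],[0,0,0],255],[[0,0,2],[0,0,0],255],[[0,0,0],[0,0,0],255]]'; python3 -c "
from fit import *
shot('scene','s9');shot('wrist','w9')
go(.592,-.098,.268,-9)"
```

```text
clock: 14.38
position: [0.3777, -0.2949, 0.2684]
ee_rot: [0.997, -0.079, -0.002, -0.0]
ft_force: [-0.6, 0.1, -4.1]
grip_width: 0.243
shift cm [21.51 19.66  0.09] turn [-0.07 -0.37  0.03] clock 14.47 pos [ 0.3769 -0.2946  0.2671] w 0.247
```

View pics/s9.png

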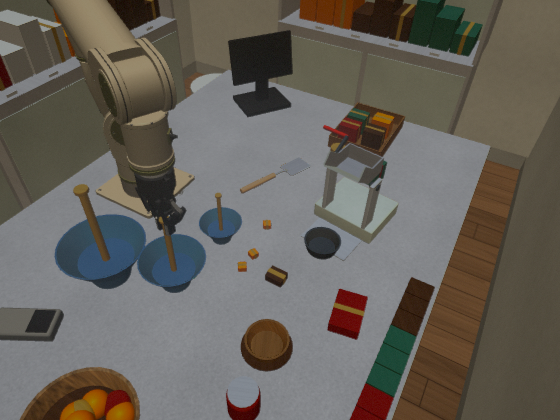

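View pics/w9.png

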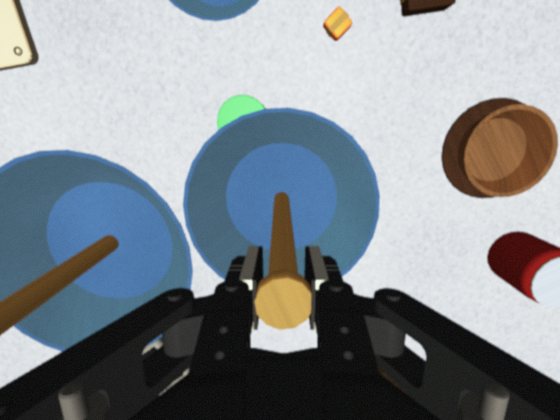

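```bash
python3 -m pendant '[[[2,1.8,0],[0,0,0],255],[[4,3.7,0],[0,0,0],255],[[4,3.7,0],[0,0,0],255],[[4,3.7,0],[0,0,0],255],[[4,3.6,0],[0,0,0],255],[[3,3,0],[0,0,0],255],[[0.5,0.5,0],[0,0,0],255],[[0,0,0],[0,0,0],255]]'; python3 -c "
from fit import *
shot('wrist','w10'); report('w10',[('seat',(.6165,.0495),.075,(.032,.04))]);bar('w10')
go(.592,-.098,.268,-9)"
```

```text
clock: 15.48
position: [0.5946, -0.0875, 0.2539]
ee_rot: [0.997, -0.08, -0.01, 0.002]
ft_force: [0.4, -1.1, -3.3]
grip_width: 0.244
w10 seat 1335 [0.6168 0.0474] 0.049 0.002633425009245738fit.py:50: RuntimeWarning: Mean of empty slice.
  m=q.mean(0);u,s,v=np.linalg.svd(q-m,full_matrices=False); v=v*np.sign(v[0,0]); d=q-m; e=np.linalg.norm(d-np.outer(d@v[0],v[0]),axis=1); q=q[e<.008]
  ret = um.true_divide(
Traceback (most recent call last):
  File "fit.py", line 50, in bar
    m=q.mean(0);u,s,v=np.linalg.svd(q-m,full_matrices=False); v=v*np.sign(v[0,0]); d=q-m; e=np.linalg.norm(d-np.outer(d@v[0],v[0]),axis=1); q=q[e<.008]
                                                                          ~^^^^^
IndexError: index 0 is out of bounds for axis 0 with size 0
```

View pics/w10.png

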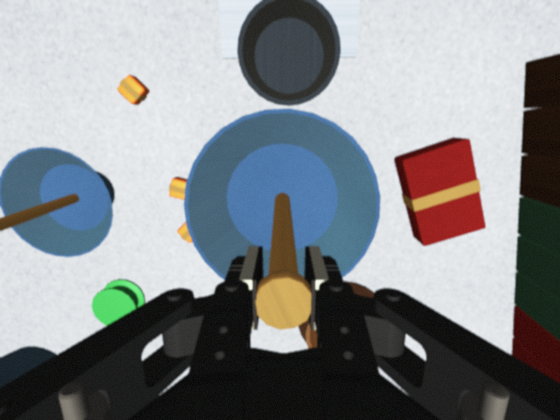

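```bash
python3 -c "
from fit import *
go(.6165,.0485,.262,-9)"
```

```text
shift cm [ 2.21 13.62  0.8 ] turn [ 0.13 -1.14  0.22] clock 15.53 pos [ 0.5944 -0.0877  0.254 ] w 0.247
```

```bash
python3 -m pendant '[[[0.4,2,1],[0.1,-1.1,0.2],255],[[0.6,4,0.2],[0,0,0],255],[[0.6,4,0],[0,0,0],255],[[0.5,2.5,0],[0,0,0],255],[[0,0,0],[0,0,0],255]]'; python3 -c "
from fit import *
go(.6165,.0485,.250,-9)"
```

```text
clock: 16.15
position: [0.6117, 0.0326, 0.2659]
ee_rot: [0.996, -0.084, -0.0, 0.0]
ft_force: [-0.2, 0.7, -3.9]
grip_width: 0.254
shift cm [ 0.48  1.59 -1.59] turn [ 0.03 -0.05  0.69] clock 16.15 pos [0.6117 0.0326 0.2659] w 0.254
```

```bash
python3 -m pendant '[[[0.48,1.55,-0.8],[0,0,0.7],255],[[0,0,-0.8],[0,0,0],255],[[0,0,0],[0,0,0],255]]'; python3 -c "
from fit import *
shot('scene','s11')
crop('s11',260,100,440,270,3.5,'s11c')
go(.6165,.0485,.2044,-9)"
```

```text
clock: 16.52
position: [0.6158, 0.045, 0.2486]
ee_rot: [0.997, -0.08, -0.001, 0.001]
ft_force: [1.1, 0.1, -3.9]
grip_width: 0.245
shift cm [ 0.06  0.33 -4.45] turn [ 0.06 -0.06  0.21] clock 16.57 pos [0.6159 0.0452 0.2489] w 0.247
```

View pics/s11c.png

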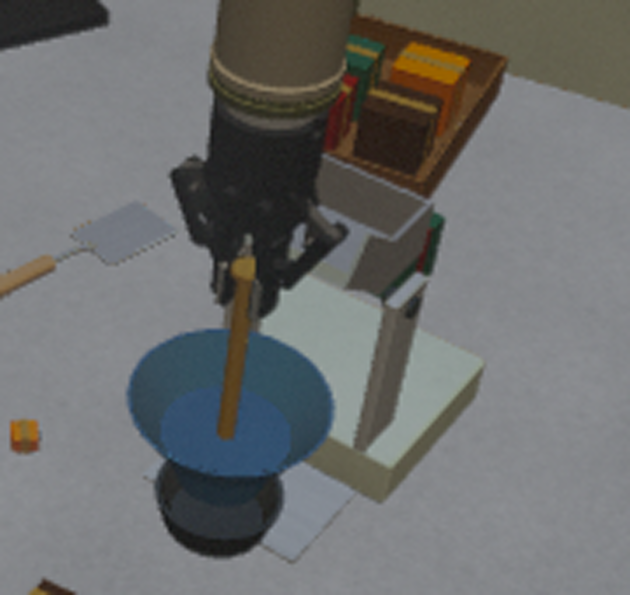

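Caddy is over the seat. Lower in.

```bash
python3 -m pendant '[[[0.06,0.3,-1],[0,0,0.2],255],[[0,0,-1],[0,0,0],255],[[0,0,-1],[0,0,0],255],[[0,0,0],[0,0,0],255]]'; python3 -c "
from fit import *
go(.6165,.0485,.2044,-9)"
```

```text
clock: 17.08
position: [0.6163, 0.0472, 0.2165]
ee_rot: [0.997, -0.079, -0.001, 0.001]
ft_force: [1.3, -1.0, -3.2]
grip_width: 0.247
shift cm [ 0.02  0.13 -1.21] turn [ 0.08 -0.08  0.08] clock 17.07 pos [0.6163 0.0472 0.2165] w 0.247
```

```bash
python3 -m pendant '[[[0,0.1,-0.5],[0,0,0],255],[[0,0,-0.4],[0,0,0],255]]';python3 -m pendant '[[[0,0,-0.3],[0,0,0],255],[[0,0,-0.2],[0,0,0],255]]'; python3 -c "
from fit import *
go(.6165,.0485,.2044,-9)"
```

```text
clock: 17.32
position: [0.6168, 0.0481, 0.2076]
ee_rot: [0.997, -0.079, 0.0, 0.001]
ft_force: [0.4, -0.6, -3.2]
grip_width: 0.249
clock: 17.58
position: [0.618, 0.0479, 0.2043]
ee_rot: [0.997, -0.079, 0.002, 0.0]
ft_force: [-3.2, -0.4, 19.1]
grip_width: 0.248
shift cm [-0.15  0.06  0.01] turn [0.06 0.18 0.09] clock 17.57 pos [0.618  0.0479 0.2043] w 0.248
```

```bash
python3 -m pendant '[[[0,0,0],[0,0,0],60],[[0,0,0],[0,0,0],60],[[0,0,0],[0,0,0],60],[[0,0,0],[0,0,0],60],[[0,0,2],[0,0,0],60],[[0,0,4],[0,0,0],60],[[0,-3,4],[0,0,0],60],[[0,-3,4],[0,0,0],60],[[0,0,0],[0,0,0],60]]'; python3 -c "
from fit import *
shot('scene','s12');shot('wrist','w12')
crop('s12',260,100,440,270,3.5,'s12c')
report('w12',[('caddyrim',(.6165,.0485),.1,(.08,.1))]);brass('w12',(.617,.048),.04,.213,.24);chocs('w12')
go(.4380,.0435,.2044,-9)"
```

```text
clock: 18.7
position: [0.6176, -0.0143, 0.3552]
ee_rot: [0.997, -0.079, 0.004, 0.001]
ft_force: [-0.1, -0.7, 0.4]
grip_width: 0.765
w12 caddyrim 2267 [0.6158 0.0481] 0.074 0.0039211336620621345
brass 636 [0.61576211 0.04845207 0.22419603] [0.61583063 0.04837279 0.22414293]
w12 choc [45. 53.] 736 med [0.3221 0.1957 0.0153] rect mm [319.6 193.5] [137.3  11.8] ang 70.5
w12 choc [158. 152.] 259 med [0.4392 0.0425 0.0172] rect mm [438.6  42.5] [23.6 23. ] ang 31.0
w12 choc [193. 224.] 219 med [ 0.4644 -0.0756  0.017 ] rect mm [463.7 -76.3] [23.3 23.3] ang 65.7
w12 choc [257. 238.] 702 med [ 0.5602 -0.1125  0.0242] rect mm [ 560.  -113.3] [37.1 49.4] ang 87.8
w12 choc [374. 236.] 131 med [ 0.7418 -0.1331  0.0343] rect mm [ 741.8 -133.9] [17.6 16.8] ang 10.6
w12 choc [196. 253.] 56 med [ 0.4568 -0.1236  0.0168] rect mm [ 457.3 -124.3] [22.8  8.2] ang 32.4
w12 choc [318. 317.] 493 med [ 0.6373 -0.2613  0.0347] rect mm [ 636.7 -272.5] [102.1  53.1] ang 0.7
shift cm [-17.92   5.41 -14.71] turn [ 0.05  0.17 -0.15] clock 18.8 pos [ 0.6172 -0.0106  0.3515] w 0.761
```

View pics/s12c.png

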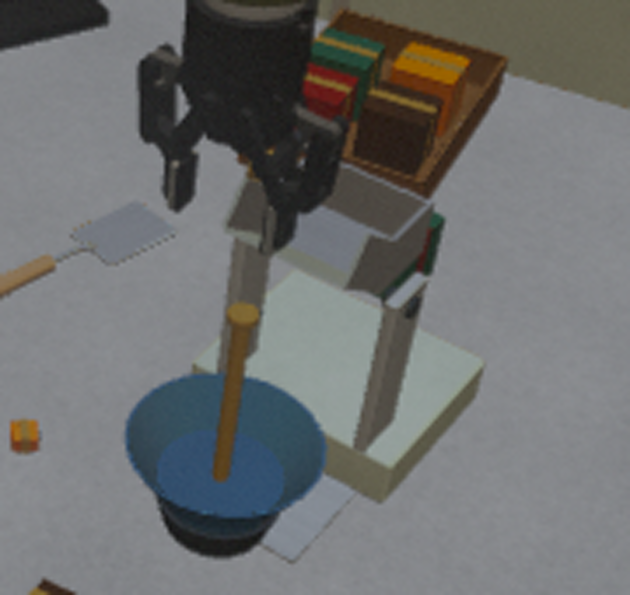

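View pics/w12.png

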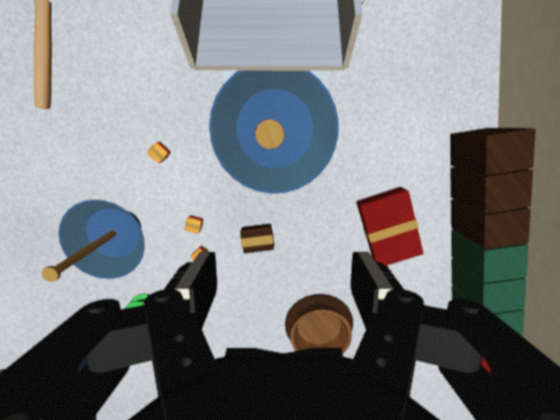

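```bash
python3 -m pendant '[[[-5,1.5,0],[0,0,10.5],100],[[-5,1.5,-1],[0,0,10.5],100],[[-5,1.5,-2],[0,0,10.5],100],[[-3,0.8,-5],[0,0,10.5],100],[[0,0,-5],[0,0,0],100],[[0,0,-5],[0,0,0],100],[[0,0,0],[0,0,0],100]]' 40; python3 -c "
from fit import *
shot('wrist','w13');chocs('w13')
go(.4385,.0425,.02,33)"
```

```text
clock: 19.68
position: [0.4484, 0.0451, 0.1712]
ee_rot: [0.966, 0.259, -0.004, 0.0]
ft_force: [0.7, -0.7, 0.6]
grip_width: 0.605
w13 choc [180.   8.] 530 med [0.2968 0.1383 0.0171] rect mm [299.  138.9] [28.4 15. ] ang 32.1
w13 choc [273. 195.] 617 med [0.437  0.0434 0.0172] rect mm [437.3  42.6] [23.3 24.4] ang 35.6
w13 choc [239. 303.] 475 med [ 0.4627 -0.0742  0.017 ] rect mm [462.6 -75.8] [24.1 24.1] ang 67.6
w13 choc [222. 339.] 101 med [ 0.4676 -0.1221  0.0166] rect mm [ 469.2 -124.9] [ 5.1 23.3] ang 42.9
w13 choc [291. 348.] 43 med [ 0.5373 -0.0951  0.0155] rect mm [537.3 -96.8] [13.5  6. ] ang 42.2
shift cm [ -1.13  -0.29 -15.31] turn [ 0.09 -0.23  3.04] clock 19.73 pos [0.4498 0.0454 0.1731] w 0.608
```

View pics/w13.png

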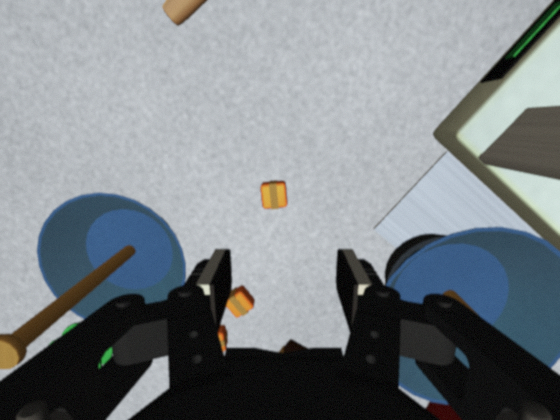

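```bash
python3 -m pendant '[[[-1.25,-0.25,-3],[0,0,5.5],100],[[0,0,-4],[0,0,0],100],[[0,0,-4],[0,0,0],100],[[0,0,-1],[0,0,0],100],[[0,0,0],[0,0,0],100]]' 40; python3 -c "
from fit import *
shot('wrist','w14');chocs('w14')
go(.437,.043,.02,35.5)"
```

```text
clock: 20.35
position: [0.4437, 0.0494, 0.06]
ee_rot: [0.951, 0.31, 0.003, -0.004]
ft_force: [-0.3, -0.0, 0.3]
grip_width: 0.606
w14 choc [268. 246.] 1520 med [0.4367 0.0435 0.0172] rect mm [437.   42.6] [23.2 24.6] ang 36.3
shift cm [-0.69 -0.66 -4.03] turn [-0.54  0.22 -0.6 ] clock 20.4 pos [0.4439 0.0496 0.0603] w 0.605
```

View pics/w14.png

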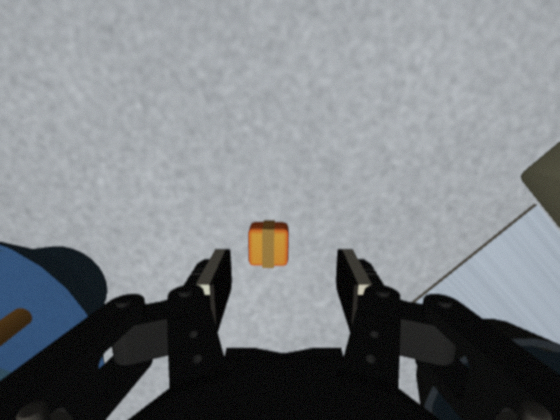

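```bash
python3 -m pendant '[[[-0.7,-0.66,-2],[-0.5,0.2,0],100],[[0,0,-1.6],[0,0,0],100],[[0,0,0],[0,0,0],100]]'; python3 -c "
from fit import *
go(.437,.043,.019,36)"
```

```text
clock: 20.78
position: [0.4406, 0.0462, 0.0292]
ee_rot: [0.95, 0.311, 0.005, -0.003]
ft_force: [1.1, -0.5, -0.1]
grip_width: 0.608
shift cm [-0.36 -0.32 -1.02] turn [-0.47  0.4  -0.25] clock 20.77 pos [0.4406 0.0462 0.0292] w 0.608
```

```bash
python3 -m pendant '[[[-0.4,-0.4,-0.9],[-0.5,0.4,0],100],[[-0.1,-0.1,-0.2],[0,0,0],160],[[0,0,0],[0,0,0],255],[[0,0,0],[0,0,0],255],[[0,0,0],[0,0,0],255],[[0,0,0],[0,0,0],255]]' 40; python3 -c "
from fit import *
go(.437,.043,.019,36)"
```

```text
clock: 21.52
position: [0.4373, 0.0422, 0.0206]
ee_rot: [0.95, 0.312, 0.002, -0.001]
ft_force: [-0.3, -0.4, -1.5]
grip_width: 0.268
shift cm [-0.03  0.08 -0.16] turn [-0.13  0.18 -0.31] clock 21.52 pos [0.4373 0.0422 0.0206] w 0.268
```

```bash
python3 -m pendant '[[[0,0,3],[0,0,0],255],[[0,0,5],[0,0,0],255],[[0,0,6],[0,0,0],255],[[0,0,6],[0,0,0],255],[[0,0,6],[0,0,0],255]]'; python3 -c "
from fit import *
shot('top','t15');shot('wrist','w15')
c=np.array([.6162,.0482]);a=np.radians(-9);ex=np.array([np.cos(a),np.sin(a)]);ey=np.array([-ex[1],ex[0]])
for n in('t7','t15','s12'):
  P,_=cloud(n);q=near(P,(.637,.18),.09,.2,.209)
  d=q[:,:2]-c; X=d@ex;Y=d@ey; print(n,len(q),np.percentile(X,[2,50,98]),np.percentile(Y,[2,50,98]),np.median(q[:,2]))
print(c+.133*ey, c+.138*ey+.025*ex,c+.138*ey-.025*ex)
go(.637,.182,.29,-9)"
```

```text
clock: 22.15
position: [0.4289, 0.0484, 0.2434]
ee_rot: [0.948, 0.318, -0.01, -0.007]
ft_force: [1.8, 1.2, -0.7]
grip_width: 0.271
t7 834 [-0.07786704  0.00442928  0.07278449] [0.10494391 0.13895786 0.17384243] 0.20435988100113356
t15 851 [-0.076619    0.0041402   0.07314681] [0.10481486 0.13833906 0.174011  ] 0.2044567423889807
s12 389 [-0.03690222 -0.00019475  0.07460376] [0.10118985 0.13721633 0.17191773] 0.20443275890429613
[0.63700578 0.17956255] [0.66248016 0.18059013] [0.61309575 0.18841185]
shift cm [20.53 13.24  4.3 ] turn [ -0.98  -0.68 -46.07] clock 22.25 pos [0.4317 0.0496 0.247 ] w 0.267
```

View pics/w15.png

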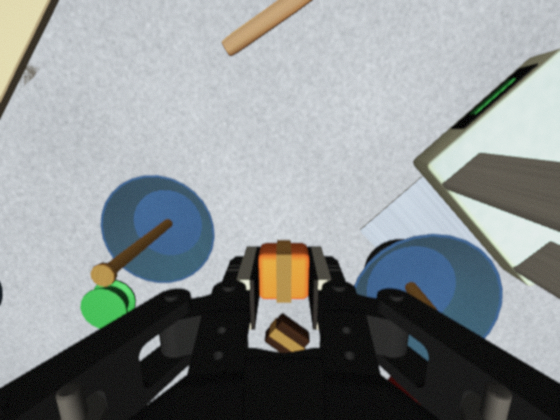

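```bash
python3 -m pendant '[[[0,0,5],[-1,-0.7,-6],255],[[1,0.5,5],[0,0,-10],255],[[4.6,2.6,0],[0,0,-10],255],[[4.6,2.6,0],[0,0,-10],255],[[4.6,2.6,0],[0,0,-10],255],[[4.6,2.6,0],[0,0,0],255],[[4,2.2,0],[0,0,0],255],[[0,0,0],[0,0,0],255]]'; python3 -c "
from fit import *
shot('wrist','w16')
go(.6625,.1806,.237,-9)"
```

```text
clock: 23.25
position: [0.6393, 0.1685, 0.3456]
ee_rot: [0.999, -0.033, -0.01, -0.002]
ft_force: [-1.2, -1.7, 0.7]
grip_width: 0.271
shift cm [  2.4    1.33 -10.95] turn [-0.4  -1.04 -5.12] clock 23.3 pos [0.6385 0.1673 0.3465] w 0.267
```

View pics/w16.png

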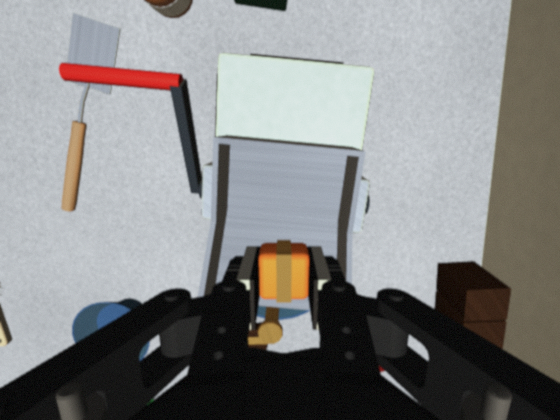

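```bash
python3 -c "
from fit import *
c=np.array([.6162,.0482]);a=np.radians(-9);ex=np.array([np.cos(a),np.sin(a)]);ey=np.array([-ex[1],ex[0]])
P,_=cloud('w16')
for v in (145,155,170,190,210,230,250,290): 
  p=P[v,235]; p2=P[v,340];f=lambda p:(np.round((p[:2]-c)@ex,3),np.round((p[:2]-c)@ey,3),np.round(p[2],3)); print(v,f(p),f(p2))
for u in (210,215,220,225,230,240,330,340,345,350,355,360): p=P[180,u];print(u,f(p))
"
```

```text
145 (np.float64(-0.045), np.float64(0.169), np.float64(0.205)) (np.float64(0.044), np.float64(0.177), np.float64(0.207))
155 (np.float64(-0.045), np.float64(0.16), np.float64(0.204)) (np.float64(0.045), np.float64(0.169), np.float64(0.204))
170 (np.float64(-0.044), np.float64(0.148), np.float64(0.205)) (np.float64(0.047), np.float64(0.156), np.float64(0.204))
190 (np.float64(-0.043), np.float64(0.129), np.float64(0.203)) (np.float64(0.05), np.float64(0.138), np.float64(0.204))
210 (np.float64(-0.042), np.float64(0.111), np.float64(0.204)) (np.float64(0.051), np.float64(0.122), np.float64(0.21))
230 (np.float64(-0.039), np.float64(0.097), np.float64(0.216)) (np.float64(0.051), np.float64(0.107), np.float64(0.222))
250 (np.float64(-0.037), np.float64(0.081), np.float64(0.224)) (np.float64(0.051), np.float64(0.094), np.float64(0.234))
290 (np.float64(-0.014), np.float64(0.133), np.float64(0.375)) (np.float64(0.022), np.float64(0.137), np.float64(0.376))
210 (np.float64(-0.066), np.float64(0.136), np.float64(0.203))
215 (np.float64(-0.051), np.float64(0.146), np.float64(0.25))
220 (np.float64(-0.049), np.float64(0.144), np.float64(0.238))
225 (np.float64(-0.049), np.float64(0.141), np.float64(0.219))
230 (np.float64(-0.048), np.float64(0.138), np.float64(0.203))
240 (np.float64(-0.039), np.float64(0.139), np.float64(0.204))
330 (np.float64(0.04), np.float64(0.146), np.float64(0.204))
340 (np.float64(0.048), np.float64(0.147), np.float64(0.205))
345 (np.float64(0.051), np.float64(0.149), np.float64(0.213))
350 (np.float64(0.051), np.float64(0.153), np.float64(0.233))
355 (np.float64(0.051), np.float64(0.156), np.float64(0.25))
360 (np.float64(0.054), np.float64(0.156), np.float64(0.25))
```

```bash
python3 -m pendant '[[[1.4,1.8,-3],[-0.4,-1,-5.1],255],[[0.1,0.1,-3.5],[0,0,0],255],[[0,0,0],[0,0,0],255]]'; python3 -c "
from fit import *
go(.6532,.1862,.236,-9)"
```

```text
clock: 23.68
position: [0.6526, 0.184, 0.2822]
ee_rot: [0.997, -0.081, 0.001, -0.0]
ft_force: [0.4, 0.5, 0.2]
grip_width: 0.268
shift cm [ 0.06  0.22 -4.62] turn [-0.04  0.12  0.33] clock 23.68 pos [0.6526 0.184  0.2822] w 0.268
```

```bash
python3 -m pendant '[[[0.1,0.2,-2.5],[0,0,0.3],255],[[0,0,-2],[0,0,0],255],[[0,0,0],[0,0,0],255]]'; python3 -c "
from fit import *
go(.6532,.1862,.236,-9)"
```

```text
clock: 24.05
position: [0.6536, 0.1851, 0.2417]
ee_rot: [0.997, -0.079, 0.003, -0.002]
ft_force: [0.3, 0.3, 0.6]
grip_width: 0.272
shift cm [-0.04  0.11 -0.57] turn [-0.22  0.4   0.05] clock 24.05 pos [0.6536 0.1851 0.2417] w 0.272
```

```bash
python3 -m pendant '[[[0,0.1,-0.5],[-0.2,0.4,0],255],[[0,0,0],[0,0,0],160],[[0,0,0],[0,0,0],160],[[0,0,0],[0,0,0],160],[[0,0,4],[0,0,0],160],[[0,0,5],[0,0,0],160],[[0,0,4],[0,0,0],120],[[0,0,0],[0,0,0],100]]'; python3 -c "
from fit import *
shot('wrist','w17')
go(.463,-.076,.15,67)"
```

```text
clock: 25.05
position: [0.6537, 0.1854, 0.3737]
ee_rot: [0.997, -0.079, 0.001, -0.0]
ft_force: [0.1, -0.8, -1.0]
grip_width: 0.607
shift cm [-19.04 -26.16 -22.19] turn [-3.000e-02  4.000e-02  7.609e+01] clock 25.1 pos [0.6534 0.1856 0.3719] w 0.613
```

View pics/w17.png

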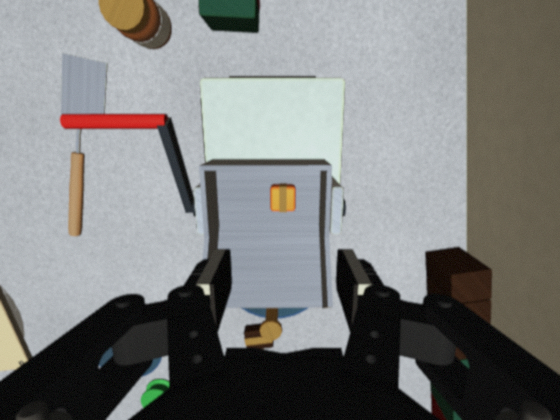

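```bash
python3 -m pendant '[[[-3.5,-4.8,0],[0,0,-7.5],100],[[-3.5,-4.8,0],[0,0,-7.5],100],[[-3.5,-4.8,0],[0,0,0],100],[[-3.5,-4.8,0],[0,0,0],100],[[-3.5,-4.8,-2],[0,0,0],100],[[-1.5,-2,-5],[0,0,0],100],[[0,0,-6],[0,0,0],100],[[0,0,-5],[0,0,0],100],[[0,0,0],[0,0,0],100]]'; python3 -c "
from fit import *
shot('wrist','w18');chocs('w18')
go(.463,-.076,.02,-24)"
```

```text
clock: 26.22
position: [0.4737, -0.045, 0.1898]
ee_rot: [0.978, -0.21, -0.009, -0.0]
ft_force: [-0.5, -0.9, 0.7]
grip_width: 0.609
w18 choc [21. 50.] 1687 med [0.3099 0.1714 0.0171] rect mm [307.2 169.3] [85.2 16.5] ang 67.8
w18 choc [393. 221.] 1998 med [ 0.559  -0.1125  0.0242] rect mm [ 559.1 -113.9] [38.5 49.8] ang 88.9
w18 choc [290. 224.] 502 med [ 0.4636 -0.0758  0.0171] rect mm [463.1 -76.1] [23.3 22.7] ang 65.7
w18 choc [309. 269.] 475 med [ 0.4618 -0.13    0.0171] rect mm [ 461.1 -131.1] [24.5 23.3] ang 34.9
w18 choc [520. 311.] 1055 med [ 0.6416 -0.252   0.027 ] rect mm [ 654.5 -265.6] [28.2 83. ] ang 58.0
shift cm [ -1.2   -3.06 -17.22] turn [-0.46 -0.82  0.31] clock 26.27 pos [ 0.475  -0.0454  0.1922] w 0.606
```

View pics/w18.png

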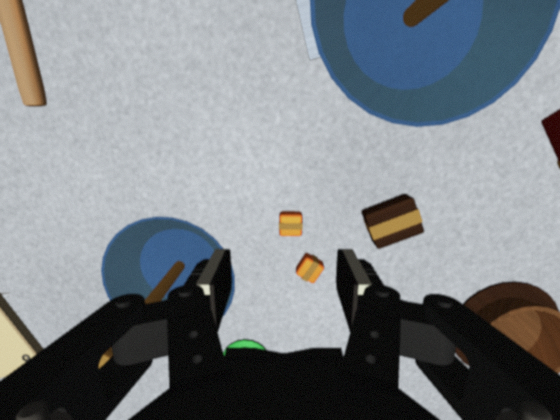

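```bash
python3 -m pendant '[[[-1.2,-3.0,-3],[-0.4,-0.8,0.3],120],[[-0.1,0,-4],[0,0,0],120],[[0,0,-4],[0,0,0],120],[[0,0,-2],[0,0,0],120],[[0,0,0],[0,0,0],120]]'; python3 -c "
from fit import *
go(.4634,-.076,.02,-24.3)"
```

```text
clock: 26.9
position: [0.4701, -0.0714, 0.0722]
ee_rot: [0.979, -0.204, 0.008, -0.01]
ft_force: [-0.1, 0.0, 0.2]
grip_width: 0.532
shift cm [-0.67 -0.46 -5.22] turn [-0.97  1.16 -0.71] clock 26.9 pos [ 0.4701 -0.0714  0.0722] w 0.532
```

```bash
python3 -m pendant '[[[-0.7,-0.5,-1],[-1,1.2,-0.7],120],[[-0.2,0,-2],[0,0,0],120],[[0,0,0],[0,0,0],120]]'; python3 -c "
from fit import *
shot('wrist','w19');chocs('w19')
go(.4634,-.076,.02,-24.3)"
```

```text
clock: 27.28
position: [0.4642, -0.0747, 0.0467]
ee_rot: [0.978, -0.209, 0.002, -0.002]
ft_force: [0.3, -0.7, 0.0]
grip_width: 0.531
w19 choc [477. 248.] 7662 med [ 0.5588 -0.1121  0.0242] rect mm [ 559.3 -114.1] [39.5 50.7] ang 88.6
w19 choc [284. 255.] 1749 med [ 0.4636 -0.0754  0.0171] rect mm [463.4 -76.4] [24.  23.2] ang 64.8
w19 choc [318. 331.] 1309 med [ 0.4627 -0.128   0.0171] rect mm [ 461.7 -131. ] [24.4 23.9] ang 34.9
shift cm [-0.15 -0.12 -2.73] turn [-0.17  0.38 -0.12] clock 27.32 pos [ 0.4649 -0.0748  0.0473] w 0.534
```

View pics/w19.png

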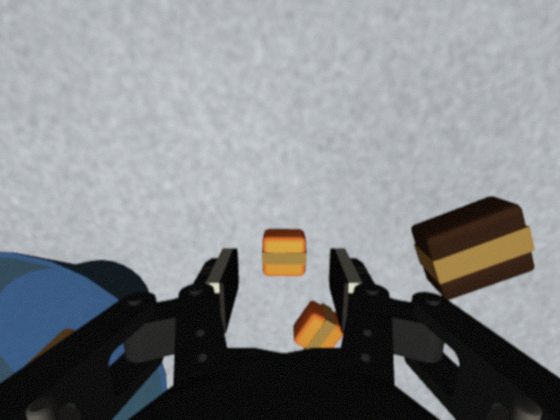

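```bash
python3 -m pendant '[[[-0.25,-0.15,-1.5],[-0.2,0.4,0],120],[[-0.2,-0.1,-1.1],[0,0,0],120],[[0,0,0],[0,0,0],120]]'; python3 -c "
from fit import *
go(.4634,-.076,.02,-24.3)"
```

```text
clock: 27.7
position: [0.4616, -0.0771, 0.0213]
ee_rot: [0.978, -0.209, 0.001, 0.0]
ft_force: [0.8, -0.9, -0.6]
grip_width: 0.529
shift cm [ 0.18  0.11 -0.13] turn [ 0.02  0.11 -0.17] clock 27.7 pos [ 0.4616 -0.0771  0.0213] w 0.529
```

```bash
python3 -m pendant '[[[0.15,0.1,-0.1],[0,0,0],180],[[0,0,0],[0,0,0],255],[[0,0,0],[0,0,0],255],[[0,0,0],[0,0,0],255],[[0,0,0],[0,0,0],255],[[0,0,3],[0,0,0],255],[[0,0,5],[0,0,0],255],[[0,0,6],[0,0,5],255],[[0,0,6],[0,0,10],255],[[0,0,6],[0,0,0],255],[[0,0,4],[0,0,0],255],[[0,0,0],[0,0,0],255]]' 40; python3 -c "
from fit import *
shot('wrist','w20')
go(.6236,.1908,.34,-9)"
```

```text
clock: 29.2
position: [0.4599, -0.0727, 0.3067]
ee_rot: [0.995, -0.104, -0.003, -0.003]
ft_force: [-0.5, -0.7, -0.3]
grip_width: 0.268
shift cm [16.43 26.38  3.47] turn [-0.3  -0.47  3.03] clock 29.25 pos [ 0.4593 -0.073   0.3053] w 0.27
```

View pics/w20.png

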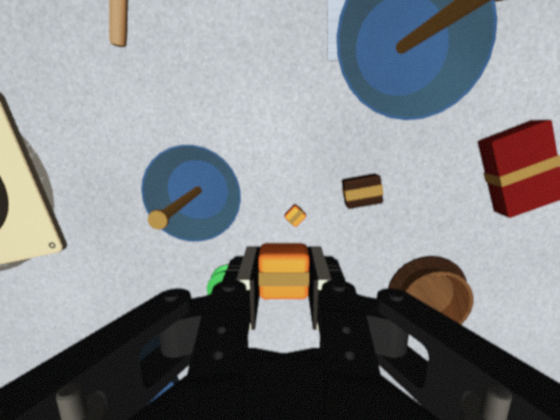

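```bash
python3 -m pendant '[[[2,3.2,4],[-0.3,-0.4,3],255],[[3,4.9,1],[0,0,0],255],[[3.2,5.1,0],[0,0,0],255],[[3.2,5.1,0],[0,0,0],255],[[3.2,5.1,0],[0,0,0],255],[[1.5,2.5,0],[0,0,0],255],[[0,0,0],[0,0,0],255]]'; python3 -c "
from fit import *
go(.6216,.191,.246,-9)"
```

```text
clock: 30.12
position: [0.6142, 0.1797, 0.3446]
ee_rot: [0.997, -0.081, -0.007, 0.003]
ft_force: [1.0, -0.8, -0.1]
grip_width: 0.269
shift cm [ 0.74  1.13 -9.86] turn [ 0.32 -0.78  0.28] clock 30.12 pos [0.6142 0.1797 0.3446] w 0.269
```

```bash
python3 -m pendant '[[[0.7,1.1,-3],[0.3,-0.8,0.3],255],[[0,0.1,-3.5],[0,0,0],255],[[0,0.1,-2.5],[0,0,0],255],[[0,0,0],[0,0,0],255]]'; python3 -c "
from fit import *
shot('wrist','w21')
go(.6216,.191,.246,-9)"
```

```text
clock: 30.62
position: [0.6197, 0.1864, 0.2489]
ee_rot: [0.997, -0.082, -0.001, 0.003]
ft_force: [0.0, -0.7, -0.1]
grip_width: 0.268
shift cm [ 0.13  0.48 -0.43] turn [ 0.32 -0.    0.45] clock 30.68 pos [0.6203 0.1862 0.2503] w 0.267
```

View pics/w21.png

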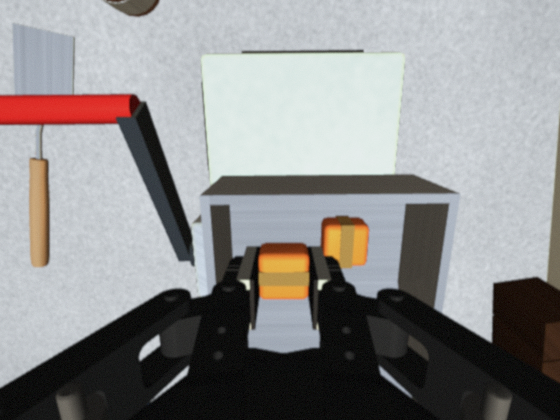

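```bash
python3 -m pendant '[[[0.1,0.4,-0.4],[0.3,0,0.4],255],[[0,0,0],[0,0,0],165],[[0,0,0],[0,0,0],165],[[0,0,0],[0,0,0],165],[[0,0,4],[0,0,0],165],[[0,0,5],[0,0,0],165],[[0,0,4],[0,0,0],120],[[0,0,0],[0,0,0],120]]'; python3 -c "
from fit import *
shot('wrist','w22')
go(.4614,-.131,.18,-55.2)"
```

```text
clock: 31.68
position: [0.6218, 0.1889, 0.3836]
ee_rot: [0.997, -0.079, 0.002, -0.0]
ft_force: [0.8, -0.1, -0.6]
grip_width: 0.531
shift cm [-16.   -32.01 -20.18] turn [ 4.000e-02  1.200e-01 -4.609e+01] clock 31.73 pos [0.6214 0.1891 0.3818] w 0.53
```

View pics/w22.png

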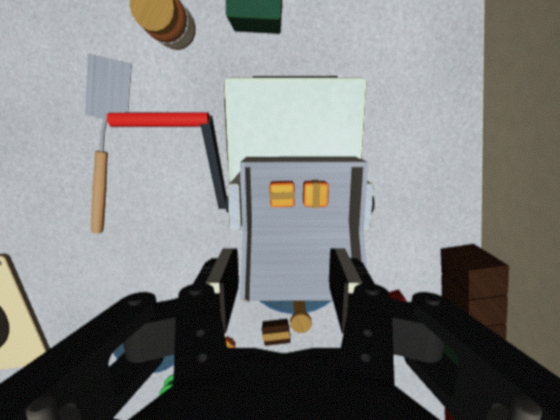

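```bash
python3 -m pendant '[[[-2.8,-5.5,0],[0,0,10.5],120],[[-2.8,-5.5,0],[0,0,10.5],120],[[-2.8,-5.5,0],[0,0,10.5],120],[[-2.8,-5.5,0],[0,0,10.5],120],[[-2.8,-5.5,-1],[0,0,1.5],120],[[-2.5,-5,-3],[0,0,0],120],[[-1,-2,-5],[0,0,0],120],[[0,0,-6],[0,0,0],120],[[0,0,-5],[0,0,0],120],[[0,0,0],[0,0,0],120]]'; python3 -c "
from fit import *
shot('wrist','w23');chocs('w23')
go(.4614,-.131,.02,35)"
```

```text
clock: 32.98
position: [0.4387, -0.1488, 0.1864]
ee_rot: [0.95, 0.312, -0.004, -0.004]
ft_force: [0.5, -0.8, 0.4]
grip_width: 0.531
w23 choc [313. 196.] 567 med [ 0.4601 -0.1312  0.0171] rect mm [ 460.5 -131.4] [23.8 23.4] ang 36.9
w23 choc [399. 240.] 1849 med [ 0.5565 -0.1149  0.0242] rect mm [ 558.7 -115.3] [36.6 50.6] ang 88.5
w23 choc [517. 344.] 151 med [ 0.7327 -0.1293  0.033 ] rect mm [ 740.3 -128.6] [19.6  4.7] ang 10.7
shift cm [  2.22   1.85 -16.77] turn [-0.45 -0.41 -1.26] clock 33.02 pos [ 0.4392 -0.1495  0.1877] w 0.531
```

View pics/w23.png

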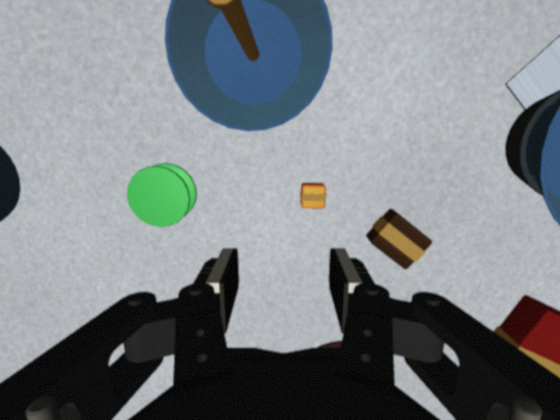

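```bash
python3 -m pendant '[[[2.0,1.8,-3],[-0.4,-0.4,-1],120],[[0,0,-4],[0,0,0],120],[[0,0,-4],[0,0,0],120],[[0,0,-2],[0,0,0],120],[[0,0,0],[0,0,0],120]]'; python3 -c "
from fit import *
shot('wrist','w24');chocs('w24')
go(.461,-.131,.02,35.5)"
```

```text
clock: 33.65
position: [0.4603, -0.1295, 0.0745]
ee_rot: [0.951, 0.309, 0.011, -0.009]
ft_force: [-0.4, 0.1, 0.6]
grip_width: 0.524
w24 choc [281. 238.] 1295 med [ 0.4601 -0.1305  0.0172] rect mm [ 460.7 -131.2] [23.5 23.7] ang 33.1
w24 choc [410. 282.] 1612 med [ 0.5446 -0.103   0.0241] rect mm [ 557.5 -107.6] [25.1 48.2] ang 89.6
shift cm [ 0.01 -0.13 -5.52] turn [-1.4   0.92 -0.46] clock 33.7 pos [ 0.4609 -0.1297  0.0752] w 0.531
```

```bash
python3 -m pendant '[[[-0.1,-0.1,-2],[-1.4,0.9,-0.5],120],[[-0.2,0,-2],[0,0,0],120],[[0,0,-0.8],[0,0,0],120],[[0,0,0],[0,0,0],120]]'; python3 -c "
from fit import *
go(.461,-.131,.02,35.5)"
```

```text
clock: 34.2
position: [0.464, -0.1282, 0.0347]
ee_rot: [0.952, 0.306, 0.007, -0.001]
ft_force: [0.9, -0.6, -0.3]
grip_width: 0.531
shift cm [-0.3  -0.28 -1.47] turn [-0.31  0.76 -0.19] clock 34.2 pos [ 0.464  -0.1282  0.0347] w 0.531
```

```bash
python3 -m pendant '[[[-0.4,-0.3,-1.1],[-0.3,0.8,0],120],[[-0.1,0,-0.4],[0,0,0],120],[[0,0,0],[0,0,0],120]]'; python3 -c "
from fit import *
go(.461,-.131,.02,35.5)"
```

```text
clock: 34.58
position: [0.4598, -0.1313, 0.0205]
ee_rot: [0.952, 0.307, 0.0, -0.0]
ft_force: [-0.4, 0.2, 0.0]
grip_width: 0.528
shift cm [ 0.12  0.03 -0.05] turn [-0.03  0.05 -0.21] clock 34.58 pos [ 0.4598 -0.1313  0.0205] w 0.528
```

```bash
python3 -m pendant '[[[0.1,0,0],[0,0,0],180],[[0,0,0],[0,0,0],255],[[0,0,0],[0,0,0],255],[[0,0,0],[0,0,0],255],[[0,0,0],[0,0,0],255],[[0,0,3],[0,0,0],255],[[0,0,5],[0,0,-6],255],[[0,0,6],[0,0,-10],255],[[0,0,6],[0,0,-10],255],[[0,0,6],[0,0,-10],255],[[0,0,5],[0,0,-9],255],[[0,0,0],[0,0,0],255]]' 40; python3 -c "
from fit import *
shot('wrist','w25')
go(.638,.184,.35,-9)"
```

```text
clock: 36.08
position: [0.46, -0.1228, 0.294]
ee_rot: [1.0, -0.016, -0.002, -0.008]
ft_force: [1.0, -0.3, -1.2]
grip_width: 0.27
shift cm [17.89 30.69  5.79] turn [-0.88 -0.33 -7.2 ] clock 36.12 pos [ 0.4591 -0.1229  0.2921] w 0.27
```

View pics/w25.png

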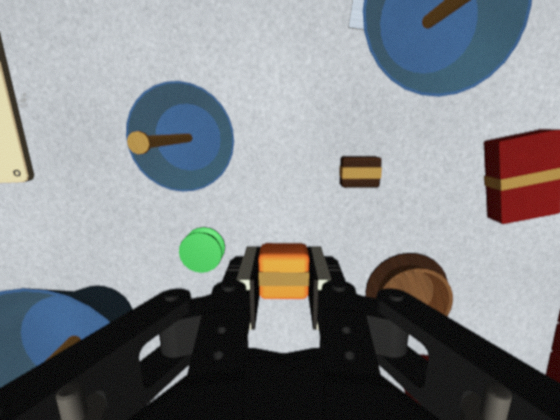

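```bash
python3 -m pendant '[[[1.5,2.6,5],[-0.9,-0.3,-7.2],255],[[3,5.2,1],[0,0,0],255],[[3,5.2,1],[0,0,0],255],[[3,5.2,0],[0,0,0],255],[[3,5.2,0],[0,0,0],255],[[3,5.2,0],[0,0,0],255],[[1.5,2.4,0],[0,0,0],255],[[0,0,0],[0,0,0],255]]'; python3 -c "
from fit import *
go(.638,.1865,.248,-9)"
```

```text
clock: 37.12
position: [0.642, 0.1942, 0.3499]
ee_rot: [0.997, -0.08, -0.006, 0.004]
ft_force: [0.3, -0.3, -0.1]
grip_width: 0.268
shift cm [ -0.4   -0.77 -10.19] turn [ 0.34 -0.77  0.13] clock 37.12 pos [0.642  0.1942 0.3499] w 0.268
```

```bash
python3 -m pendant '[[[-0.4,-0.7,-3],[0.3,-0.8,0.1],255],[[0,0,-3.5],[0,0,0],255],[[0,0,-2.5],[0,0,0],255],[[0,0,0],[0,0,0],255]]'; python3 -c "
from fit import *
shot('wrist','w26')
go(.638,.1865,.248,-9)"
```

```text
clock: 37.62
position: [0.6361, 0.1799, 0.2544]
ee_rot: [0.997, -0.081, -0.001, 0.003]
ft_force: [0.1, -0.2, 0.8]
grip_width: 0.272
shift cm [ 0.13  0.66 -0.78] turn [ 0.33 -0.02  0.32] clock 37.67 pos [0.6367 0.1799 0.2558] w 0.266
```

View pics/w26.png

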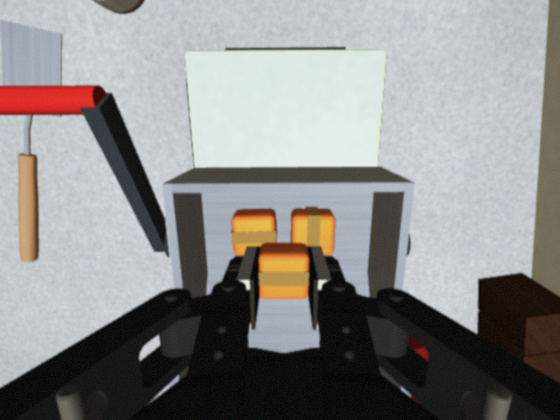

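```bash
python3 -m pendant '[[[0.1,0.7,-0.3],[0.3,0,0.3],255],[[0,0.1,-0.5],[0,0,0],255],[[0,0,0],[0,0,0],165],[[0,0,0],[0,0,0],165],[[0,0,0],[0,0,0],165],[[0,0,4],[0,0,0],165],[[0,0,5],[0,0,0],165],[[0,0,4],[0,0,0],120],[[0,0,0],[0,0,0],120]]'; python3 -c "
from fit import *
shot('wrist','w27');shot('top','t27');bar('w27')
go(.522,.279,.30,81)"
```

```text
clock: 38.8
position: [0.6381, 0.1872, 0.3845]
ee_rot: [0.997, -0.079, 0.002, -0.0]
ft_force: [-0.7, -0.2, -0.8]
grip_width: 0.532
w27 bar 1285 [0.5307 0.2757 0.2444] ends [0.4913 0.2818 0.2444] [0.5709 0.2696 0.2444] yaw -8.728588388428438 topz 0.24606288650624802
shift cm [-11.53   9.14  -8.11] turn [-1.000e-02 -8.000e-02 -8.997e+01] clock 38.9 pos [0.6373 0.1876 0.3811] w 0.527
```

View pics/w27.png

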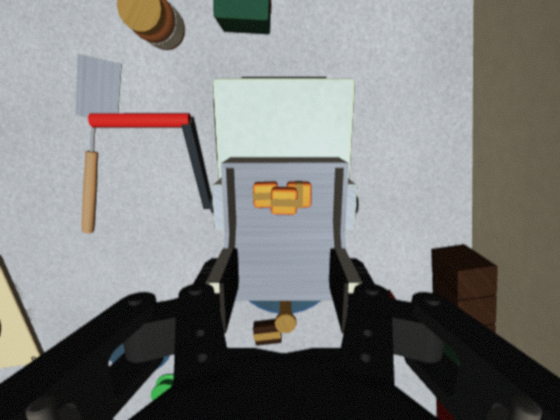

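```bash
python3 -m pendant '[[[-1.2,1,0],[0,0,10],120],[[-1.3,1,0],[0,0,10],120],[[-1.3,1,0],[0,0,10],120],[[-1.3,1,0],[0,0,10],120],[[-1.3,1,0],[0,0,10],120],[[-1.3,1,0],[0,0,10],120],[[-1.3,1,0],[0,0,10],120],[[-1.3,1,-2],[0,0,10],120],[[-1.2,0.9,-2],[0,0,10],120],[[0,0,-2],[0,0,0],120],[[0,0,0],[0,0,0],120]]'; python3 -c "
from fit import *
shot('wrist','w28');bar('w28')
go(.5225,.2775,.237,81)"
```

```text
clock: 40.28
position: [0.5118, 0.2801, 0.302]
ee_rot: [0.742, 0.671, -0.01, 0.005]
ft_force: [-0.1, -0.4, -0.1]
grip_width: 0.529
w28 bar 1917 [0.5266 0.2764 0.2443] ends [0.4897 0.2822 0.2441] [0.5687 0.2697 0.2444] yaw -9.002064947242925 topz 0.24583676385003014
shift cm [ 1.03 -0.29 -6.61] turn [ 1.08 -0.44 -3.27] clock 40.33 pos [0.5122 0.2804 0.3031] w 0.529
```

View pics/w28.png

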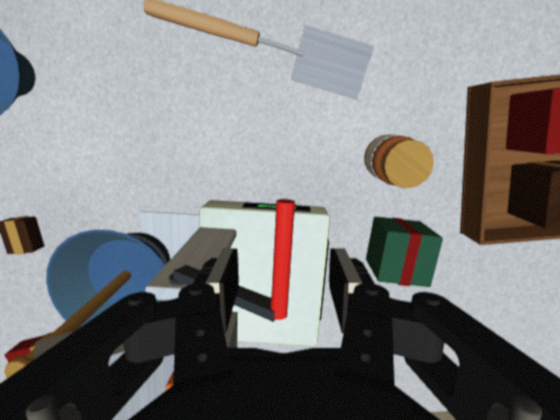

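```bash
python3 -m pendant '[[[0.9,-0.3,-2],[1,-0.4,-3.2],120],[[0.1,0,-2.5],[0,0,0],120],[[0,0,-1.5],[0,0,0],120],[[0,0,0],[0,0,0],120]]'; python3 -c "
from fit import *
go(.5215,.2775,.237,81)"
```

```text
clock: 40.83
position: [0.5237, 0.2773, 0.2438]
ee_rot: [0.761, 0.649, 0.001, 0.001]
ft_force: [1.2, -0.5, 0.5]
grip_width: 0.531
shift cm [-0.22  0.02 -0.68] turn [-0.01  0.11  0.12] clock 40.83 pos [0.5237 0.2773 0.2438] w 0.531
```

```bash
python3 -m pendant '[[[-0.2,0,-0.7],[0,0,0],140],[[0,0,0],[0,0,0],255],[[0,0,0],[0,0,0],255],[[0,0,0],[0,0,0],255],[[0,0,0],[0,0,0],255],[[0,0,0],[0,0,0],255]]' 40
cat >> fit.py <<'E'
c0=np.array([.6162,.0482]);A=np.radians(-9);ex=np.array([np.cos(A),np.sin(A)]);ey=np.array([-ex[1],ex[0]])
def lev(y0,zoff,steps,x0=None):
    """y0: axle y' ; zoff: TCP z minus bar z; steps deg"""
    o=manip.get_obs();p=np.array(o["position"]);d=p[:2]-c0;x,y=d@ex,d@ey
    ph=np.degrees(np.arctan2(y-y0,p[2]-zoff-.19)); print("x'",round(x,4),"y'",round(y,4),"z",round(p[2],4),"phi",round(ph,1),"r",round(np.hypot(y-y0,p[2]-zoff-.19),4),"F",np.round(o["ft_force"],1),"clk",round(float(o["clock"]),2),"w",round(float(o["grip_width"]),3))
    for s in steps:
        t=np.radians(s);q=c0+ex*(x if x0 is None else x0)+ey*(y0+.1*np.sin(t));z=.19+zoff+.1*np.cos(t)
        n=np.array([q[0],q[1],z]);print(s,np.round((n-p)*100,2));p=n
E
python3 -c "
from fit import *
go(.5225,.2775,.237,81); lev(.140,-.002,range(55,20,-5))"
```

```text
clock: 41.58
position: [0.5222, 0.2771, 0.2385]
ee_rot: [0.761, 0.649, 0.002, 0.001]
ft_force: [-0.5, -0.7, -1.4]
grip_width: 0.122
shift cm [ 0.03  0.04 -0.15] turn [-0.05  0.21  0.13] clock 41.58 pos [0.5222 0.2771 0.2385] w 0.122
x' -0.1286 y' 0.2114 z 0.2385 phi 54.7 r 0.0875 F [-0.5 -0.7 -1.4] clk 41.58 w 0.122
55 [0.16 1.04 0.68]
50 [-0.08 -0.52  0.69]
45 [-0.09 -0.58  0.64]
40 [-0.1  -0.64  0.59]
35 [-0.11 -0.68  0.53]
30 [-0.12 -0.73  0.47]
25 [-0.12 -0.76  0.4 ]
```

```bash
python3 -c "
from fit import *
lev(.1248,-.0015,range(55,-5,-5))"
```

```text
x' -0.1286 y' 0.2114 z 0.2385 phi 60.0 r 0.1 F [-0.5 -0.7 -1.4] clk 41.58 w 0.122
55 [-0.07 -0.46  0.73]
50 [-0.08 -0.52  0.69]
45 [-0.09 -0.58  0.64]
40 [-0.1  -0.64  0.59]
35 [-0.11 -0.68  0.53]
30 [-0.12 -0.73  0.47]
25 [-0.12 -0.76  0.4 ]
20 [-0.13 -0.8   0.33]
15 [-0.13 -0.82  0.26]
10 [-0.13 -0.84  0.19]
5 [-0.14 -0.85  0.11]
0 [-0.14 -0.86  0.04]
```

```bash
python3 -m pendant '[[[-0.07,-0.46,0.73],[0,0,0],255],[[-0.08,-0.52,0.69],[0,0,0],255],[[-0.09,-0.58,0.64],[0,0,0],255],[[-0.1,-0.64,0.59],[0,0,0],255]]';  python3 -c "
from fit import *
go(0,0,0,81)
lev(.1248,-.0015,range(40,-5,-5))"
```

```text
clock: 42.08
position: [0.5187, 0.2553, 0.2667]
ee_rot: [0.761, 0.649, 0.003, 0.0]
ft_force: [2.2, 3.8, -1.5]
grip_width: 0.125
shift cm [-51.87 -25.53 -26.67] turn [-0.16  0.26  0.06] clock 42.08 pos [0.5187 0.2553 0.2667] w 0.125
x' -0.1287 y' 0.1893 z 0.2667 phi 39.5 r 0.1014 F [ 2.2  3.8 -1.5] clk 42.08 w 0.125
40 [-0.   -0.02 -0.16]
35 [-0.11 -0.68  0.53]
30 [-0.12 -0.73  0.47]
25 [-0.12 -0.76  0.4 ]
20 [-0.13 -0.8   0.33]
15 [-0.13 -0.82  0.26]
10 [-0.13 -0.84  0.19]
5 [-0.14 -0.85  0.11]
0 [-0.14 -0.86  0.04]
```

Works well; continue.

```bash
python3 -m pendant '[[[-0.11,-0.68,0.45],[0,0,0],255],[[-0.12,-0.73,0.45],[0,0,0],255],[[-0.12,-0.76,0.38],[0,0,0],255],[[-0.13,-0.8,0.31],[0,0,0],255],[[-0.13,-0.82,0.25],[0,0,0],255]]';  python3 -c "
from fit import *
go(0,0,0,81)
lev(.1248,-.0015,range(10,-45,-5))"
```

```text
clock: 42.7
position: [0.5128, 0.2175, 0.2891]
ee_rot: [0.76, 0.65, 0.006, -0.001]
ft_force: [2.0, 3.6, -2.0]
grip_width: 0.123
shift cm [-51.28 -21.75 -28.91] turn [-0.52  0.47 -0.07] clock 42.7 pos [0.5128 0.2175 0.2891] w 0.123
x' -0.1286 y' 0.151 z 0.2891 phi 14.6 r 0.104 F [ 2.   3.6 -2. ] clk 42.7 w 0.123
10 [-0.14 -0.87 -0.22]
5 [-0.14 -0.85  0.11]
0 [-0.14 -0.86  0.04]
-5 [-0.14 -0.86 -0.04]
-10 [-0.14 -0.85 -0.11]
-15 [-0.13 -0.84 -0.19]
-20 [-0.13 -0.82 -0.26]
-25 [-0.13 -0.8  -0.33]
-30 [-0.12 -0.76 -0.4 ]
-35 [-0.12 -0.73 -0.47]
-40 [-0.11 -0.68 -0.53]
```

```bash
python3 -m pendant '[[[-0.14,-0.87,-0.1],[-0.5,0.5,0],255],[[-0.14,-0.85,0],[0,0,0],255],[[-0.14,-0.86,0],[0,0,0],255],[[-0.14,-0.86,-0.08],[0,0,0],255],[[-0.14,-0.85,-0.15],[0,0,0],255]]';  python3 -c "
from fit import *
go(0,0,0,81)
lev(.1248,-.0015,range(-15,-65,-5)); shot('scene','s30');crop('s30',260,90,440,270,3.3,'s30c')"
```

```text
clock: 43.32
position: [0.506, 0.175, 0.2922]
ee_rot: [0.759, 0.651, 0.005, -0.002]
ft_force: [0.5, 3.6, 4.7]
grip_width: 0.125
shift cm [-50.6  -17.5  -29.22] turn [-0.55  0.21 -0.22] clock 43.33 pos [0.506  0.175  0.2922] w 0.125
x' -0.1286 y' 0.108 z 0.2922 phi -9.2 r 0.1051 F [0.5 3.6 4.7] clk 43.33 w 0.125
-15 [-0.14 -0.9  -0.72]
-20 [-0.13 -0.82 -0.26]
-25 [-0.13 -0.8  -0.33]
-30 [-0.12 -0.76 -0.4 ]
-35 [-0.12 -0.73 -0.47]
-40 [-0.11 -0.68 -0.53]
-45 [-0.1  -0.64 -0.59]
-50 [-0.09 -0.58 -0.64]
-55 [-0.08 -0.52 -0.69]
-60 [-0.07 -0.46 -0.74]
```

View pics/s30c.png

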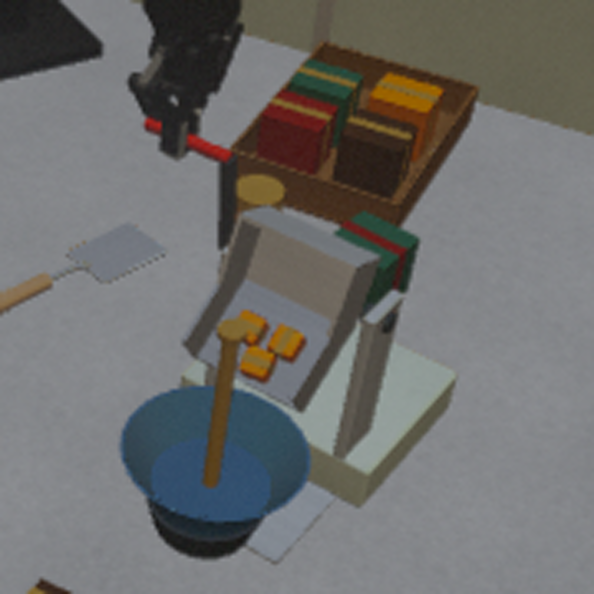

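```bash
python3 -m pendant '[[[-0.14,-0.86,-0.35],[-0.5,0.2,0],255],[[-0.13,-0.82,-0.4],[0,0,0],255],[[-0.13,-0.8,-0.45],[0,0,0],255],[[-0.12,-0.76,-0.5],[0,0,0],255],[[-0.12,-0.73,-0.5],[0,0,0],255]]';  python3 -c "
from fit import *
go(0,0,0,81)
lev(.1248,-.0015,range(-40,-65,-5)); shot('scene','s31');crop('s31',260,90,440,270,3.3,'s31c')"
```

```text
clock: 44.0
position: [0.499, 0.13, 0.2706]
ee_rot: [0.76, 0.65, 0.0, -0.001]
ft_force: [-1.3, 0.3, 5.8]
grip_width: 0.12
shift cm [-49.9  -13.   -27.06] turn [-0.07 -0.04 -0.06] clock 44.0 pos [0.499  0.13   0.2706] w 0.12
x' -0.1286 y' 0.0624 z 0.2706 phi -37.2 r 0.1031 F [-1.3  0.3  5.8] clk 44.0 w 0.12
-40 [-0.03 -0.19 -0.55]
-45 [-0.1  -0.64 -0.59]
-50 [-0.09 -0.58 -0.64]
-55 [-0.08 -0.52 -0.69]
-60 [-0.07 -0.46 -0.74]
```

View pics/s31c.png

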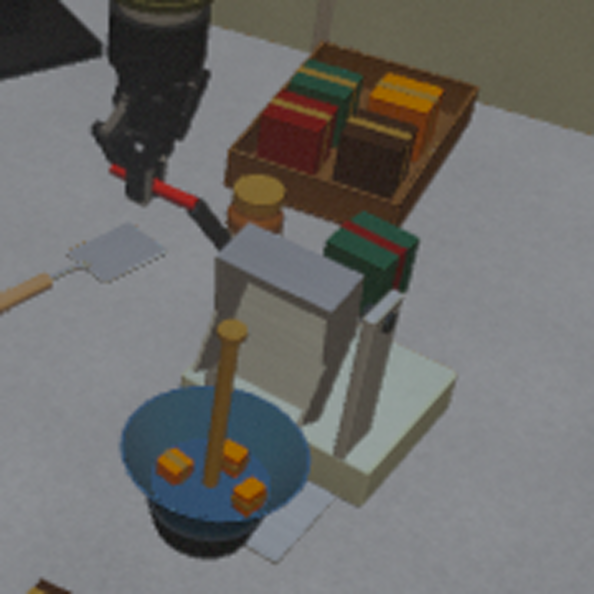

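All three chocolates are in the bowl. Finish the swing to the end stop.

```bash
python3 -m pendant '[[[-0.06,-0.4,-0.55],[0,0,0],255],[[-0.1,-0.64,-0.65],[0,0,0],255],[[-0.09,-0.58,-0.7],[0,0,0],255],[[-0.08,-0.52,-0.72],[0,0,0],255],[[-0.06,-0.4,-0.7],[0,0,0],255],[[-0.03,-0.2,-0.3],[0,0,0],255]]';  python3 -c "
from fit import *
go(0,0,0,81)
lev(.1248,-.0015,range(-60,25,5)); shot('wrist','w32');bar('w32')"
```

```text
clock: 44.8
position: [0.4964, 0.1053, 0.239]
ee_rot: [0.759, 0.651, 0.005, -0.003]
ft_force: [-13.0, 6.9, 29.0]
grip_width: 0.121
shift cm [-49.64 -10.53 -23.9 ] turn [-0.67  0.25 -0.25] clock 44.8 pos [0.4964 0.1053 0.239 ] w 0.121
x' -0.1273 y' 0.0377 z 0.239 phi -59.9 r 0.1007 F [-13.    6.9  29. ] clk 44.8 w 0.121
-60 [ 0.01  0.05 -0.05]
-55 [0.07 0.46 0.74]
-50 [0.08 0.52 0.69]
-45 [0.09 0.58 0.64]
-40 [0.1  0.64 0.59]
-35 [0.11 0.68 0.53]
-30 [0.12 0.73 0.47]
-25 [0.12 0.76 0.4 ]
-20 [0.13 0.8  0.33]
-15 [0.13 0.82 0.26]
-10 [0.13 0.84 0.19]
-5 [0.14 0.85 0.11]
0 [0.14 0.86 0.04]
5 [ 0.14  0.86 -0.04]
10 [ 0.14  0.85 -0.11]
15 [ 0.13  0.84 -0.19]
20 [ 0.13  0.82 -0.26]
w32 bar 3644 [0.493  0.1059 0.2437] ends [0.4626 0.1107 0.2436] [0.5289 0.1002 0.2438] yaw -8.945958708845687 topz 0.24539968517313956
```

View pics/w32.png

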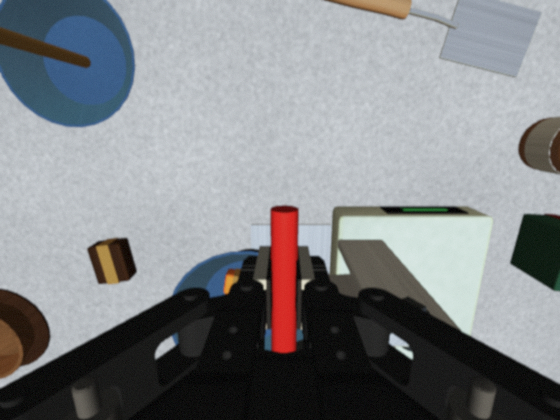

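```bash
python3 -m pendant '[[[0.05,0.3,0.5],[-0.6,0.2,-0.2],255],[[0.08,0.5,0.7],[0,0,0],255],[[0.08,0.54,0.65],[0,0,0],255],[[0.09,0.6,0.6],[0,0,0],255],[[0.1,0.66,0.55],[0,0,0],255],[[0.11,0.7,0.5],[0,0,0],255]]';  python3 -c "
from fit import *
go(0,0,0,81)
lev(.1248,-.0015,range(-30,5,5))"
```

```text
clock: 45.6
position: [0.5006, 0.133, 0.2726]
ee_rot: [0.762, 0.647, -0.005, 0.002]
ft_force: [1.4, -5.5, -2.5]
grip_width: 0.118
shift cm [-50.06 -13.3  -27.26] turn [ 0.57 -0.25  0.29] clock 45.6 pos [0.5006 0.133  0.2726] w 0.118
x' -0.1274 y' 0.0656 z 0.2726 phi -35.1 r 0.1028 F [ 1.4 -5.5 -2.5] clk 45.6 w 0.118
-30 [0.14 0.91 0.25]
-25 [0.12 0.76 0.4 ]
-20 [0.13 0.8  0.33]
-15 [0.13 0.82 0.26]
-10 [0.13 0.84 0.19]
-5 [0.14 0.85 0.11]
0 [0.14 0.86 0.04]
```

```bash
python3 -m pendant '[[[0.12,0.8,0.32],[0.5,-0.2,0.3],255],[[0.12,0.8,0.36],[0,0,0],255],[[0.13,0.82,0.3],[0,0,0],255],[[0.13,0.84,0.22],[0,0,0],255],[[0.13,0.86,0.15],[0,0,0],255],[[0.14,0.87,0.1],[0,0,0],255]]';  python3 -c "
from fit import *
go(0,0,0,81)
lev(.1248,-.0015,range(0,65,5))"
```

```text
clock: 46.35
position: [0.5071, 0.173, 0.2926]
ee_rot: [0.764, 0.645, -0.008, 0.002]
ft_force: [-3.3, -7.8, 3.6]
grip_width: 0.122
shift cm [-50.71 -17.3  -29.26] turn [ 0.78 -0.58  0.69] clock 46.35 pos [0.5071 0.173  0.2926] w 0.122
x' -0.1273 y' 0.1062 z 0.2926 phi -10.1 r 0.1057 F [-3.3 -7.8  3.6] clk 46.35 w 0.122
0 [ 0.29  1.84 -0.41]
5 [ 0.14  0.86 -0.04]
10 [ 0.14  0.85 -0.11]
15 [ 0.13  0.84 -0.19]
20 [ 0.13  0.82 -0.26]
25 [ 0.13  0.8  -0.33]
30 [ 0.12  0.76 -0.4 ]
35 [ 0.12  0.73 -0.47]
40 [ 0.11  0.68 -0.53]
45 [ 0.1   0.64 -0.59]
50 [ 0.09  0.58 -0.64]
55 [ 0.08  0.52 -0.69]
60 [ 0.07  0.46 -0.74]
```

```bash
python3 -m pendant '[[[0.14,0.9,-0.2],[0.8,-0.6,0.7],255],[[0.14,0.9,-0.15],[0,0,0],255],[[0.14,0.9,-0.1],[0,0,0],255],[[0.14,0.87,-0.15],[0,0,0],255],[[0.13,0.86,-0.22],[0,0,0],255],[[0.13,0.84,-0.3],[0,0,0],255]]';  python3 -c "
from fit import *
go(0,0,0,81)
lev(.1248,-.0015,range(20,65,5))"
```

```text
clock: 47.1
position: [0.5152, 0.2237, 0.2899]
ee_rot: [0.762, 0.648, -0.001, -0.001]
ft_force: [-0.4, -4.6, 3.0]
grip_width: 0.12
shift cm [-51.52 -22.37 -28.99] turn [-0.02 -0.11  0.25] clock 47.1 pos [0.5152 0.2237 0.2899] w 0.12
x' -0.1272 y' 0.1576 z 0.2899 phi 17.9 r 0.1066 F [-0.4 -4.6  3. ] clk 47.1 w 0.12
20 [ 0.02  0.14 -0.75]
25 [ 0.13  0.8  -0.33]
30 [ 0.12  0.76 -0.4 ]
35 [ 0.12  0.73 -0.47]
40 [ 0.11  0.68 -0.53]
45 [ 0.1   0.64 -0.59]
50 [ 0.09  0.58 -0.64]
55 [ 0.08  0.52 -0.69]
60 [ 0.07  0.46 -0.74]
```

```bash
python3 -m pendant '[[[0.1,0.7,-0.5],[0,0,0],255],[[0.12,0.76,-0.5],[0,0,0],255],[[0.12,0.73,-0.55],[0,0,0],255],[[0.11,0.68,-0.6],[0,0,0],255],[[0.1,0.64,-0.65],[0,0,0],255],[[0.09,0.58,-0.7],[0,0,0],255],[[0.08,0.52,-0.7],[0,0,0],255]]';  python3 -c "
from fit import *
go(0,0,0,81)
lev(.1248,-.0015,range(50,65,5))"
```

```text
clock: 47.98
position: [0.5229, 0.2723, 0.2492]
ee_rot: [0.762, 0.648, -0.0, -0.001]
ft_force: [-0.8, -5.0, 2.7]
grip_width: 0.122
shift cm [-52.29 -27.23 -24.92] turn [-0.06 -0.11  0.27] clock 47.98 pos [0.5229 0.2723 0.2492] w 0.122
x' -0.1272 y' 0.2067 z 0.2492 phi 53.5 r 0.102 F [-0.8 -5.   2.7] clk 47.98 w 0.122
50 [-0.08 -0.52  0.36]
55 [ 0.08  0.52 -0.69]
60 [ 0.07  0.46 -0.74]
```

```bash
python3 -m pendant '[[[0.06,0.35,-0.5],[0,0,0],255],[[0.06,0.35,-0.5],[0,0,0],255],[[0.06,0.35,-0.4],[0,0,0],255],[[0.03,0.2,-0.2],[0,0,0],255]]';  python3 -c "
from fit import *
go(0,0,0,81)
lev(.1248,-.0015,[]);shot('wrist','w33');bar('w33')"
```

```text
clock: 48.48
position: [0.5241, 0.2771, 0.2405]
ee_rot: [0.764, 0.645, -0.005, -0.002]
ft_force: [-14.5, -12.7, 22.3]
grip_width: 0.124
shift cm [-52.41 -27.71 -24.05] turn [ 0.24 -0.56  0.7 ] clock 48.48 pos [0.5241 0.2771 0.2405] w 0.124
x' -0.1268 y' 0.2117 z 0.2405 phi 59.1 r 0.1012 F [-14.5 -12.7  22.3] clk 48.48 w 0.124
w33 bar 3627 [0.5208 0.2775 0.2442] ends [0.4898 0.2824 0.2441] [0.5571 0.2718 0.2442] yaw -8.915048985234465 topz 0.2458296071964601
```

```bash
python3 -m pendant '[[[0,0,-0.05],[0,0,0],120],[[0,0,0],[0,0,0],120],[[0,0,0],[0,0,0],120],[[0,0,3],[0.2,-0.5,0.7],120],[[0,0,5],[0,0,0],120],[[0,0,5],[0,0,0],100],[[-0.5,-4,2],[0,0,-10],60],[[0,-5,0],[0,0,-10],60],[[0,-5,0],[0,0,-10],60],[[0,-5,0],[0,0,-10],60],[[0.5,-5,0],[0,0,-10],60],[[0.5,-5,0],[0,0,-10],60]]'; python3 -c "
from fit import *
shot('wrist','w34');bar('w34');shot('scene','s34');crop('s34',220,90,440,290,3,'s34c')
go(.6162,.0482,.2015,-9)"
```

```text
clock: 50.02
position: [0.5258, -0.01, 0.3901]
ee_rot: [0.985, 0.174, 0.001, -0.003]
ft_force: [0.9, 0.7, -0.1]
grip_width: 0.765fit.py:50: RuntimeWarning: Mean of empty slice.
  m=q.mean(0);u,s,v=np.linalg.svd(q-m,full_matrices=False); v=v*np.sign(v[0,0]); d=q-m; e=np.linalg.norm(d-np.outer(d@v[0],v[0]),axis=1); q=q[e<.008]
  ret = um.true_divide(
Traceback (most recent call last):
  File "fit.py", line 50, in bar
    m=q.mean(0);u,s,v=np.linalg.svd(q-m,full_matrices=False); v=v*np.sign(v[0,0]); d=q-m; e=np.linalg.norm(d-np.outer(d@v[0],v[0]),axis=1); q=q[e<.008]
                                                                          ~^^^^^
IndexError: index 0 is out of bounds for axis 0 with size 0
```

View pics/w34.png

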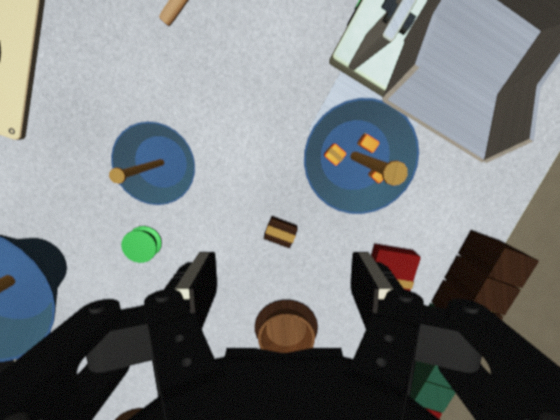

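```bash
python3 -c "
from fit import *
shot('scene','s34');bar('s34');crop('s34',220,90,440,290,3,'s34c')
P,p=cloud('w34')
report('w34',[('caddyrim',(.6165,.0485),.1,(.08,.1)),('stand',(.6375,-.2995),.075,(.032,.04))]);brass('w34',(.617,.048),.04,.213,.24)
go(.6162,.0482,.2015,-9)"
```

```text
s34 bar 88 [0.5306 0.2695 0.2429] ends [0.4903 0.2762 0.2429] [0.5662 0.2635 0.2428] yaw -9.505134822694638 topz 0.2460891689473858
w34 caddyrim 1949 [0.6178 0.0489] 0.0742 0.0038977883654936762
w34 stand 237 [ 0.6365 -0.2966] 0.0491 0.002509450045288436
brass 485 [0.61667847 0.04874709 0.22400955] [0.6174934  0.04859638 0.2222824 ]
shift cm [  9.05   6.34 -18.91] turn [ -0.29   0.19 -28.61] clock 50.12 pos [ 0.5257 -0.0152  0.3906] w 0.765
```

View pics/s34c.png

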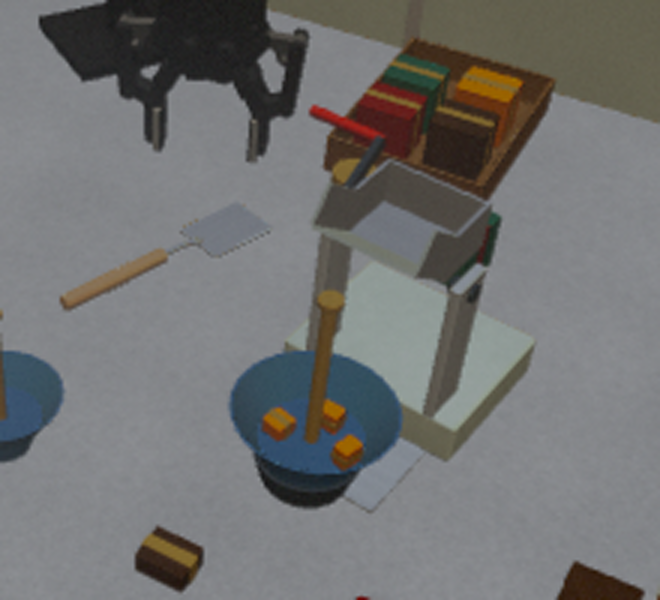

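```bash
python3 -m pendant '[[[3.1,0.5,-1],[-0.3,0.2,-9.6],40],[[3.1,0.5,-2],[0,0,-9.6],40],[[3,0.5,-2],[0,0,-9.6],40],[[0,0.6,-2],[0,0,0],40],[[0,0,0],[0,0,0],40]]' 80; python3 -c "
from fit import *
go(.6166,.0483,.202,-9)"
```

```text
clock: 50.75
position: [0.6218, 0.01, 0.3168]
ee_rot: [0.996, -0.085, 0.001, -0.001]
ft_force: [-0.0, 0.4, -0.1]
grip_width: 0.846
shift cm [ -0.52   3.83 -11.48] turn [-0.12  0.09  0.7 ] clock 50.75 pos [0.6218 0.01   0.3168] w 0.846
```

```bash
python3 -m pendant '[[[-0.5,2.5,-3],[0,0,0.7],40],[[0,1.3,-2],[0,0,0],40],[[0,0,0],[0,0,0],40]]'; python3 -c "
from fit import *
go(.6166,.0483,.202,-9);shot('wrist','w35');brass('w35',(.617,.048),.04,.213,.24)"
```

```text
clock: 51.12
position: [0.6173, 0.0492, 0.2679]
ee_rot: [0.997, -0.077, 0.002, -0.002]
ft_force: [-1.0, -1.4, 1.2]
grip_width: 0.84
shift cm [-0.07 -0.09 -6.59] turn [-0.19  0.26 -0.14] clock 51.12 pos [0.6173 0.0492 0.2679] w 0.84
brass 1188 [0.61834812 0.05008987 0.22412619] [0.61813285 0.04912726 0.22207277]
```

View pics/w35.png

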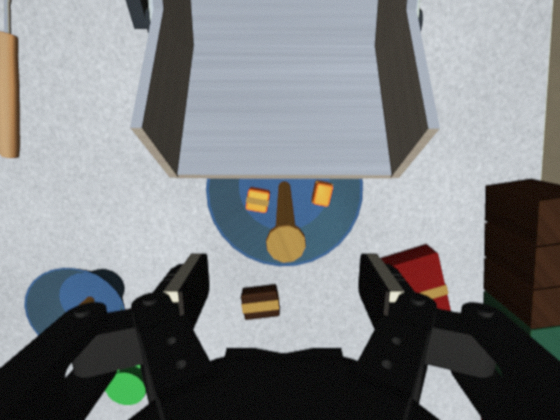

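```bash
python3 -m pendant '[[[0,-0.1,-2],[-0.2,0.3,0],40],[[0,0,-2],[0,0,0],40],[[0,0,-1.5],[0,0,0],40],[[0,0,-0.6],[0,0,0],40],[[0,0,0],[0,0,0],40]]'; python3 -c "
from fit import *
go(.6174,.0485,.202,-9)"
```

```text
clock: 51.8
position: [0.6183, 0.0442, 0.2058]
ee_rot: [0.997, -0.079, 0.001, 0.0]
ft_force: [-0.2, 0.0, 0.6]
grip_width: 0.842
shift cm [-0.09  0.43 -0.38] turn [0.04 0.15 0.11] clock 51.8 pos [0.6183 0.0442 0.2058] w 0.842
```

```bash
python3 -m pendant '[[[-0.09,0.4,-0.35],[0,0,0],40],[[0,0,0],[0,0,0],160],[[0,0,0],[0,0,0],255],[[0,0,0],[0,0,0],255],[[0,0,0],[0,0,0],255],[[0,0,0],[0,0,0],255],[[0,0,0],[0,0,0],255],[[0,0,0],[0,0,0],255]]' 100; python3 -c "
from fit import *
go(.6174,.0485,.202,-9)"
```

```text
clock: 52.8
position: [0.6182, 0.0486, 0.2036]
ee_rot: [0.997, -0.079, 0.003, -0.0]
ft_force: [0.8, 0.4, -0.5]
grip_width: 0.237
shift cm [-0.08 -0.01 -0.16] turn [0.02 0.29 0.09] clock 52.8 pos [0.6182 0.0486 0.2036] w 0.237
```

```bash
python3 -m pendant '[[[0,0,1],[0,0,0],255],[[0,0,1.5],[0,0,0],255],[[0,0,2],[0,0,0],255],[[0,0,1],[0,0,0],255],[[0,0,0],[0,0,0],255]]'; python3 -c "
from fit import *
go(.6,-.06,.2586,-9)"
```

```text
clock: 53.42
position: [0.6174, 0.0485, 0.2618]
ee_rot: [0.997, -0.079, 0.002, 0.0]
ft_force: [-0.6, 0.2, -5.7]
grip_width: 0.243
shift cm [ -1.74 -10.85  -0.32] turn [0.02 0.2  0.11] clock 53.42 pos [0.6174 0.0485 0.2618] w 0.243
```

```bash
python3 -m pendant '[[[-0.2,-1.5,0],[0,0,0],255],[[-0.5,-3,0],[0,0,0],255],[[-0.5,-3.5,0],[0,0,0],255],[[0,-3.5,0.2],[0,0,0],255],[[0.3,-3.5,0.2],[0,0,0],255],[[0.4,-3.5,0],[0,0,0],255],[[0.5,-3.5,0],[0,0,0],255],[[0.5,-3.5,0],[0,0,0],255],[[0.5,-3,0],[0,0,0],255],[[0.3,-2,0],[0,0,0],255],[[0,0,0],[0,0,0],255]]'; python3 -c "
from fit import *
shot('wrist','w36');report('w36',[('stand',(.6375,-.2985),.075,(.032,.04))])
go(.6375,-.2985,.26,-9)"
```

```text
clock: 54.8
position: [0.6207, -0.2771, 0.2586]
ee_rot: [0.997, -0.083, -0.004, 0.002]
ft_force: [-0.0, -1.0, -5.1]
grip_width: 0.238
shift cm [ 1.66 -2.26  0.14] turn [ 0.1  -0.48  0.5 ] clock 54.85 pos [ 0.6209 -0.2759  0.2586] w 0.236
```

View pics/w36.png

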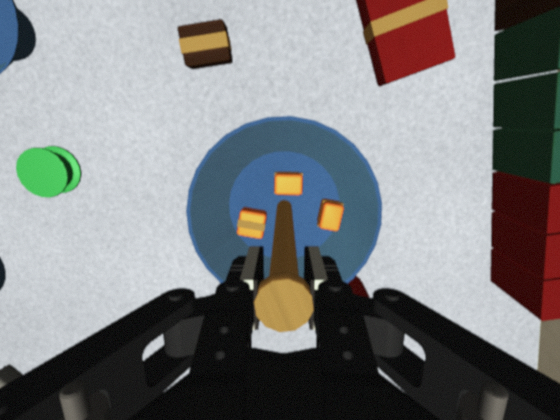

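```bash
python3 -m pendant '[[[1.2,-1.7,0],[0.1,-0.5,0.5],255],[[0.4,-0.5,0],[0,0,0],255],[[0,0,0],[0,0,0],255]]'; python3 -c "
from fit import *
go(.6375,-.2985,.2096,-9);shot('scene','s37');shot('top','t37');crop('s37',180,220,340,380,4,'s37c');chocs('s37')"
```

```text
clock: 55.22
position: [0.6372, -0.2956, 0.2577]
ee_rot: [0.997, -0.077, -0.001, -0.001]
ft_force: [0.7, -1.2, -4.9]
grip_width: 0.238
shift cm [ 0.03 -0.29 -4.81] turn [-0.13 -0.05 -0.16] clock 55.23 pos [ 0.6372 -0.2956  0.2577] w 0.238
s37 choc [337. 305.] 23 med [ 0.7434 -0.1356  0.0339] rect mm [ 742.  -133.9] [15.4 14. ] ang 2.3
s37 choc [286. 344.] 36 med [ 0.685  -0.2886  0.0347] rect mm [ 685.1 -289.6] [ 6.4 17.9] ang 15.5
```

View pics/s37c.png

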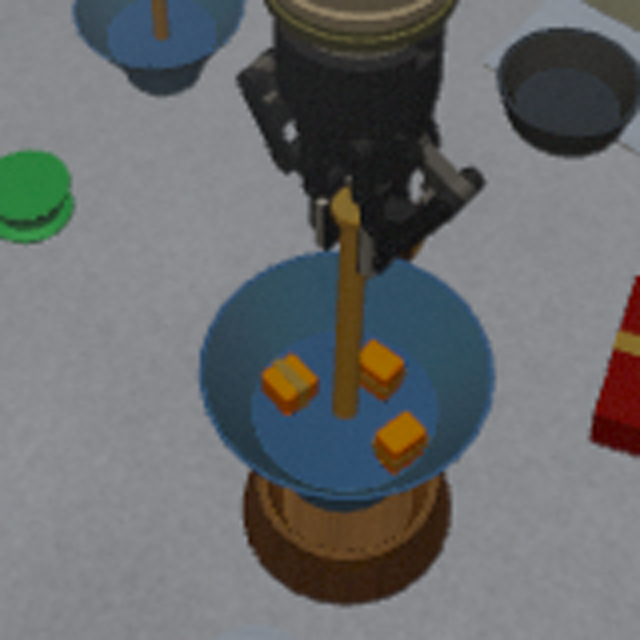

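```bash
python3 -m pendant '[[[0,-0.3,-1],[0,0,0],255],[[0,0,-1],[0,0,0],255],[[0,0,-1],[0,0,0],255],[[0,0,-0.7],[0,0,0],255],[[0,0,0],[0,0,0],255]]'; python3 -c "
from fit import *
go(.6375,-.2985,.2036,-9)"
```

```text
clock: 55.95
position: [0.6369, -0.2963, 0.2173]
ee_rot: [0.997, -0.076, -0.001, -0.002]
ft_force: [-0.8, -0.2, -3.2]
grip_width: 0.239
shift cm [ 0.06 -0.22 -1.37] turn [-0.25 -0.1  -0.27] clock 55.95 pos [ 0.6369 -0.2963  0.2173] w 0.239
```

```bash
python3 -m pendant '[[[0.05,-0.2,-0.6],[-0.2,-0.1,-0.2],255],[[0,0,-0.4],[0,0,0],255]]'; python3 -m pendant '[[[0,0,-0.4],[0,0,0],255],[[0,0,-0.2],[0,0,0],255]]'; python3 -c "
from fit import *
go(.6375,-.2985,.2036,-9)"
```

```text
clock: 56.2
position: [0.6377, -0.2988, 0.2074]
ee_rot: [0.997, -0.078, 0.0, -0.0]
ft_force: [0.3, -0.7, -4.1]
grip_width: 0.238
clock: 56.45
position: [0.6384, -0.2995, 0.2035]
ee_rot: [0.997, -0.078, 0.002, 0.001]
ft_force: [-3.1, 1.5, 15.5]
grip_width: 0.239
shift cm [-0.09  0.1   0.01] turn [ 0.09  0.23 -0.06] clock 56.45 pos [ 0.6384 -0.2995  0.2035] w 0.239
```

Home (height .2035 as predicted, contact force 15 N). Release and retreat.

```bash
python3 -m pendant '[[[0,0,0],[0,0,0],60],[[0,0,0],[0,0,0],60],[[0,0,0],[0,0,0],60],[[0,0,0],[0,0,0],60],[[0,0,2],[0,0,0],60],[[0,0,4],[0,0,0],60],[[0,0,5],[0,0,0],60],[[-2,3,4],[0,0,0],60],[[-4,4,2],[0,0,0],60],[[-4,4,0],[0,0,0],60],[[-2,2,0],[0,0,0],60],[[0,0,0],[0,0,0],60]]'; python3 -c "
from fit import *
shot('scene','s38');shot('top','t38');shot('wrist','w38')
report('w38',[('caddyrim',(.6375,-.2985),.1,(.085,.1))]);report('t38',[('caddyrim',(.6375,-.2985),.1,(.085,.1))]);report('s38',[('caddyrim',(.6375,-.2985),.1,(.085,.1))])
for n in('w38','t38','s38'): brass(n,(.6375,-.2985),.04,.213,.24)
bar('s38');bar('t38');print(manip.get_obs()['clock'])"
```

```text
clock: 57.95
position: [0.5198, -0.1737, 0.3895]
ee_rot: [0.997, -0.079, 0.007, 0.001]
ft_force: [0.9, 0.3, -0.7]
grip_width: 0.765
w38 caddyrim 819 [ 0.637  -0.2975] 0.0759 0.0029352807417626775
t38 caddyrim 39 [ 0.6304 -0.3214] 0.052 0.0034945433619825786
lever 123 [0.52915729 0.27534173 0.24409017] [-0.9878991   0.15505876  0.00348502] [0.57235685 0.26856121 0.24393778] [0.49207743 0.28116171 0.24422098]
s38 caddyrim 427 [ 0.6388 -0.3027] 0.076 0.0035412305303707953
lever 90 [0.53147609 0.2703355  0.24279599] [ 0.99077001 -0.13301074 -0.02613302] [0.49017787 0.27587978 0.24388529] [0.56969208 0.26520501 0.24178799]
brass 192 [ 0.63836486 -0.29255474  0.22383731] [ 0.63828718 -0.29498546  0.22101531]
  return _methods._mean(a, axis=axis, dtype=dtype,
  ret = um.true_divide(
Traceback (most recent call last):
  File "fit.py", line 46, in brass
    q=near(P[m],c,r,z0,z1); print("brass",len(q),np.median(q,0),(q.min(0)+q.max(0))/2)
                                                                 ~~~~~^^^
ValueError: zero-size array to reduction operation minimum which has no identity
```

View pics/s38.png

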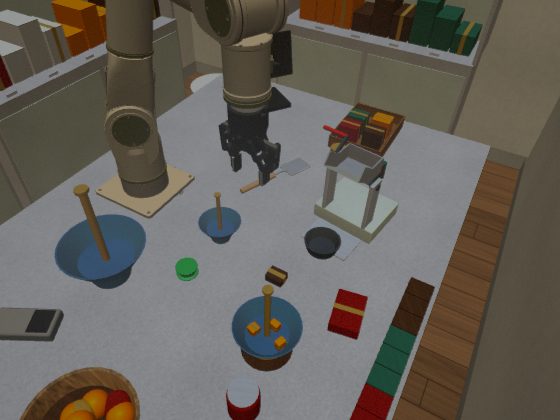

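View pics/w38.png

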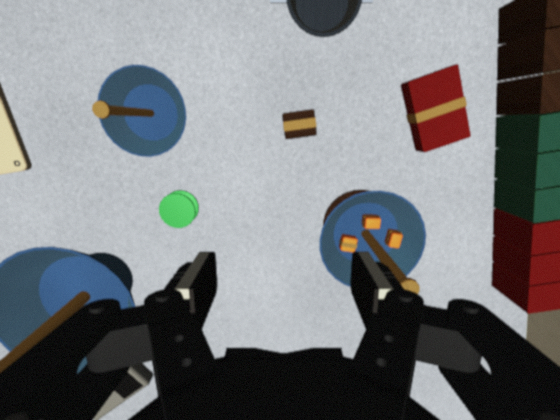

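View pics/t38.png

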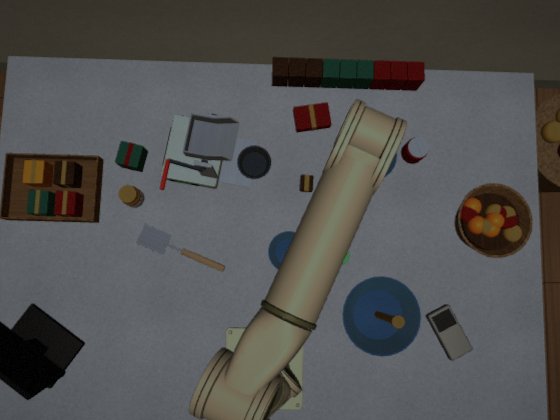

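```bash
python3 -c "
from fit import *
brass('s38',(.639,-.302),.04,.213,.24);brass('s12',(.617,.046),.04,.213,.24)
P,p=cloud('s38');q=near(P,(.6388,-.3027),.08,.084,.1);r=np.hypot(q[:,0]-.6388,q[:,1]+.3027);q=q[r>.074]
A=np.c_[q[:,:2]-[.6388,-.3027],np.ones(len(q))];print('rim plane',np.linalg.lstsq(A,q[:,2],rcond=None)[0])
bar('s38');bar('t38')"
```

```text
brass 100 [ 0.63913722 -0.30404436  0.2246072 ] [ 0.63892316 -0.30209978  0.22051157]
brass 57 [0.61812115 0.04172488 0.22430234] [0.61742297 0.04440479 0.22084727]
rim plane [ 0.00664069 -0.01308686  0.09006773]
s38 bar 86 [0.5299 0.2697 0.2427] ends [0.4914 0.2751 0.2437] [0.5664 0.2646 0.2418] yaw -7.998272327901573 topz 0.24623469648358237
t38 bar 118 [0.5312 0.2756 0.2441] ends [0.4925 0.2816 0.2439] [0.5711 0.2693 0.2442] yaw -8.940864257151977 topz 0.24889131350698201
```

```bash
python3 -c "
from workcell import manip
print(manip.hand_in(), manip.get_obs()['clock'])"
```

```text
the job is handed in; nothing more can be done
the job is handed in; nothing more can be done
```

The job is done and handed in at about 58 s on the robot's clock. The filled caddy stands home in the pick-up stand with all three chocolates in its bowl.

- **Preparation:** I swung the pan level first, because it started about 0.17 rad tipped and its lip would have been in the gripper's way. The caddy was knocked about 6 cm aside meanwhile, so I found it again in the wrist camera.
- **Loading:** I seated the caddy in the filling seat and put the three chocolates into the pan. I saw no fourth one in any picture.
- **Tipping:** I swung the lever right over to its end (about 60° past upright). All three chocolates fell into the bowl and none missed. I then swung the pan back against its stop.
- **Delivery:** I carried the caddy out low on the -y side and set it in the stand.

**Last checks:**
- **Caddy:** the knob top is at about 0.2246 m (0.225 expected when home). The rim is at 0.090 m and within about 1° of level.
- **Pan:** the lever bar's top reads 0.246 m, the same as when level.
- **Other goods:** they look unmoved in the final pictures. I judged that by eye and measured none of them.
- **Disagreements:** the scene camera read y about 5 to 6 mm lower than the top and wrist cameras throughout. I followed the wrist camera, and both seatings went home with it. In the last top picture the arm hid the caddy, so that view could not confirm its place.

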